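Stamp one tray in the hand press and ease the lever back

TASK

Take only the top tray off the stack of long trays, leaving the others in their stack, and set it in the hand press's cradle: flat between the two low rails, with its far end up against the stop. Let go of it, pull the press lever all the way down to its end, then bring the spring-loaded lever gently back up to its rest under control, never letting it snap back, and let go. Leave the short trays, the parts bin and the jar alone.

Things in the scene. Friction and masses are not known exactly. Their poses are not given: they have to be found in the camera images.
- tray_top: Topmost of three equal grey open trays, 180 (x) x 64 (y) x 34 high, 0.08 to 0.17 kg. Origin: centre of the underside, z up; same either way round. From 16 to 34 up: rim band, outer 180 x 64, upright walls 5 thick. Below: a foot 166 x 50 that sits in the next tray's rim, 2 mm play. Grip it near one end, about 70 from its centre, that end to the press's front, so that the hand clears the press head.
- tray_mid: Second tray of the stack, same shape, 18 mm lower, must stay. Origin: centre of its underside. The rim bands stand on one another as one smooth block 64 wide, one tray per 18 mm: fingers that reach below the topmost 18 mm take this tray along.
- tray_low: Lowest tray of the stack, same shape, must stay; it stands on a 6 mm thick fixed plywood board, 200 x 84. Origin: centre of its underside.
- cradle (a point): Where the centre of the tray's underside belongs: on top of the fixed press's base plate (20 above the table; it runs from x -110 to +190, 110 wide). x: level, to the press's rear; y: to its lever side; z up. The tray lies along x. Two rails 10 high, inner faces at y +-30, guide the tray's foot (5 mm play each side); the rim passes above them. The front is open.
- stop (a point): Middle of the foot of the stop's front face, 90 mm behind cradle; axes as cradle. The stop is a steel bar 28 high and 70 wide; the tray's far end goes against it (a gap of a few mm does no harm).
- head (a point): Middle of the lower front edge of the press head, 150 above the table; axes as cradle. The head is 56 wide and 90 high and runs from here to the rear column. The ram, 28 diameter, axis 20 behind this point, hangs down to 98 above the table at rest: slide the tray in below it from the front. With the lever down it stops just above the tray's floor.
- lever (a joint): Press lever angle, rad: 0 at rest (raised), grows as it is pulled down, 0.95 at the end stop. A spring pushes it up all the time: about 4 N at the handle at rest, rising to about 11 N at the end. With nothing holding it, it snaps back. It turns about a level axis along the press's x (cradle).
- handle (a point): On the axis of the lever's handle, a level black round bar, 22 diameter, along the press's x, free for 40 mm to either side of this point. 130 mm from the lever's turning axis; about 275 above the table at rest and 155 at the end. Its frame turns with the lever; its x lies along the bar, to the press's rear. The bar may be pinched from above and turns in the fingers, or be pushed down.
- lever_pivot (a point): Point on the lever's turning axis level with handle along the press's x; 200 above the table, fixed to the press, axes as cradle. At rest the line from here to the handle points to the press's +y and rises 0.6 rad above level; as the lever is pulled that angle is 0.6 minus the joint value.
- short_top: Top of the two shorter grey trays (120 x 64 x 34) nested on their own board next to the long ones; not to be disturbed. Origin: centre of its underside.
- short_low: The lower short tray, not to be disturbed. Origin: centre of its underside.
- parts_bin: Mint-painted sheet-metal parts bin, 110 x 120 x 100 high, not to be disturbed. Origin: centre of its underside.
- grease_jar: White jar with a black lid, 60 diameter, 95 high, not to be disturbed. Origin: centre of its underside.
Mind the look-alikes: they are no part of the job. Leave any red look-alike of the tray_top alone.

How it is judged:
By the outcome, as a careful person would: the job done as asked, in the order asked, and still so for the second after the job is handed in, with the robot touching nothing.
It also fails if it takes over 72 s, if anything falls off the work surface, if the arm or the gripper's body presses on something with over 40 N, if the wrist force passes 120 N, or if a joint passes its speed limit or range.

ROBOT

A 7-joint arm with a two-finger parallel gripper is mounted at the origin on the work surface. World frame = base frame: x ahead of the robot, y to its left, z up, the work surface at z = 0. Lengths are in m, angles in rad, forces in N, time in s.
With the tool pointing down it reaches from about 0.35 to 0.9 m from the base axis. Payload 8.1 kg.
Tool frame: the origin (TCP) lies on the centre line of the jaws, within the pads' length; the fingertips stand 17 mm ahead of it and the grasp point (between the pads) lies 2 mm behind it; z points along the fingers, y is the direction in which the jaws open and shut (so a half turn about z gives the same grasp; the last joint's range is limited). The gripper opens to 85 mm and grips with 20 to 120 N. Pads are 22 mm wide; open, the fingers measure 114 mm over their backs; the gripper's body (76 mm by 85 mm) begins 54 mm behind the grasp point. The pads swing forward as they close: fully open they stand 13 mm farther back than shut.
Start: joints at [-1.41, 0.434, 0.025, 1.573, -0.012, 1.134, -0.075], TCP at [0.163, 0.603, 0.248] pointing down, gripper open.
Joint ranges: [-2.62, 2.62], [-0.44, 2.09], [-1.27, 1.32], [0.08, 2.57], [-1.32, 4.46], [0.12, 2], [-2.74, 2.74]. Speed limits (rad/s): [2.22, 2.22, 3.01, 3.01, 3.14, 3.14, 3.14].

INTERFACE

Orientations are given as a unit quaternion [x, y, z, w].
In Python, from workcell import ctrl gives the robot as it stands. The module is installed in compiled form; this text tells all that it offers.
- The arm moves only by the tool send_rows, never from a script. Its argument "moves" is a list of rows, each an object of numbers: "dx", "dy", "dz": the shift along the tool's x, y, z in m; "ax", "ay", "az": the turn, a rotation vector about the tool's x, y, z in degrees; "gripper": the opening, from 0 (shut) to 1 (fully open). In form: [{"dx": .., "dy": .., "dz": .., "ax": .., "ay": .., "az": .., "gripper": ..}, ...]. A call has 1 to 8 rows; each row shifts and turns the commanded pose from where the row before left it, along the tool's axes as they then stand; what a row does not reach is not made up. A row lasts 1/10 s, in which the tool goes at most 50 mm and 8.59 degrees, less where a joint would pass 70% of its speed; a pose out of reach is approached as far as the arm can. A call is refused whole if a number of a shift passes 0.05 or a number of a turn 8.59, either way. A call with a gripper value outside its range is refused whole. The fingers move at their own pace and stop on an object; "grip_force" is the grip in N (left out, the last holds). Time passes only in rows, so rows that do not move let the fingers close. It gives the time, the measured TCP pose, the force and the opening at its end, in the units of the state.
- ctrl.observe(): the state, without advancing time (a new reading comes with each control period).
- ctrl.camera(name): name is "scene" or "side" or "wrist"; returns the picture (420x560x3 uint8, blue, green, red); there is no depth.
- ctrl.camera_params(name): a dict with "fx", "fy", "cx", "cy" (pixels), "world_to_cam" (4x4, takes a point from world to camera coordinates); the wrist camera has in their place "T_tool_cam" (4x4, takes a point from camera to tool coordinates, whose origin is the TCP and whose axes are the flange's). Camera axes: x right, y down, z forward; pixel columns grow to the right and rows downward; lengths in m; the calibration is good to about 2 mm. A picture is of the moment at which its call begins: read the wrist's pose just before it. camera_params takes no time and is no camera call.
- ctrl.job_done(): hands the job in, once; it reports no verdict.
The state is a dict: "clock": time; "qpos": joint angles; "qvel": joint speeds; "effort": joint torques, N m; "position": TCP position; "ee_rot": TCP orientation; "ft_force": force on the tool from outside, world axes, zero at the start; "torque": the same for the moment, N m; "finger_gap": finger opening in m.
Only numpy, scipy, OpenCV 4.12 (cv2) and the standard library are available. Lean on these libraries where they do the work, as an engineer would, in place of code of your own. Each camera call takes 0.05 s, during which the arm holds its last target.

## Working session

There is one attempt and no reset: what is moved stays moved. The work goes in short steps, Python scripts to look and compute and a tool call to move; the robot and the scene stay as the last step left them, time stands still between calls to the robot, and variables do not carry over. Pictures are saved under pics/ and viewed, and the job is handed in when it is done.

Besides the shell and the picture viewer there is one more tool, called as name(argument=value, ...), one argument or row to a line, values as JSON. send_rows: Moves the arm, as the interface text tells. Its arguments: {"type":"object","properties":{"moves":{"type":"array"},"grip_force":{"type":"number"}},"required":["moves"]}

```bash
mkdir -p pics; ls; python3 - <<'E'
from workcell import ctrl
import cv2,numpy as np
np.set_printoptions(precision=4,suppress=True)
s=ctrl.observe();print(s)
for n in ["scene","side","wrist"]:
    cv2.imwrite(f"pics/{n}0.png",ctrl.camera(n)); print(n,ctrl.camera_params(n))
E
```

```text
pics
{'clock': 0.0, 'qpos': array([-1.4096,  0.4352,  0.0249,  1.5741, -0.0116,  1.134 , -0.0751]), 'qvel': array([ 0.0007, -0.0015,  0.0015,  0.0009,  0.0013, -0.0003,  0.0002]), 'effort': array([  0.0005, -67.0472,   1.0249, -31.6211,   0.0154,   0.0127,
        -0.    ]), 'position': array([0.1629, 0.6029, 0.2475]), 'ee_rot': array([ 0.1315,  0.9913, -0.0008, -0.0001]), 'ft_force': array([ 0.3669, -0.6051,  1.011 ]), 'torque': array([-0.0305,  0.0627,  0.0203]), 'finger_gap': 0.08548455355651607}
scene {'fx': 461.1007618940022, 'fy': 461.1007618940022, 'cx': 275.66533975659223, 'cy': 210.97144246444233, 'world_to_cam': array([[ 0.8716,  0.4902, -0.0067, -0.4521],
       [ 0.3576, -0.645 , -0.6753, -0.0769],
       [-0.3354,  0.5862, -0.7375,  1.8169],
       [ 0.    ,  0.    ,  0.    ,  1.    ]])}
side {'fx': 383.0616474173814, 'fy': 383.0616474173814, 'cx': 280.5271126465271, 'cy': 216.58197446749267, 'world_to_cam': array([[ 0.9718, -0.2347, -0.0241, -0.4962],
       [-0.133 , -0.4607, -0.8775,  0.234 ],
       [ 0.1949,  0.856 , -0.4789,  1.0813],
       [ 0.    ,  0.    ,  0.    ,  1.    ]])}
wrist {'fx': 314.20452279146895, 'fy': 314.20452279146895, 'cx': 280.3456121133631, 'cy': 207.834009268233, 'T_tool_cam': array([[-0.0001, -0.9653, -0.2612,  0.0652],
       [ 1.    ,  0.    , -0.0007, -0.0004],
       [ 0.0007, -0.2612,  0.9653, -0.1247],
       [ 0.    ,  0.    ,  0.    ,  1.    ]])}
```

View pics/scene0.png

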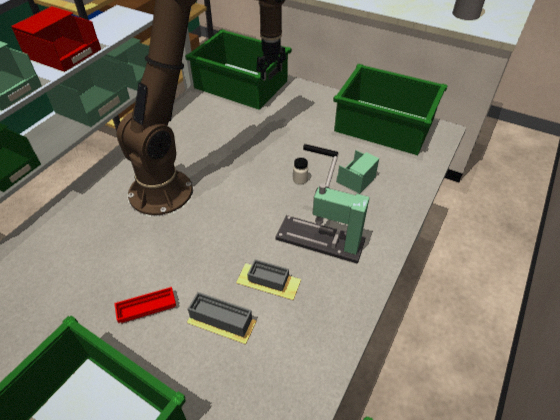

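View pics/side0.png

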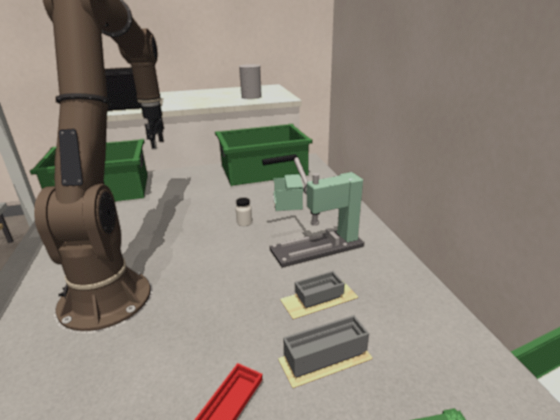

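View pics/wrist0.png

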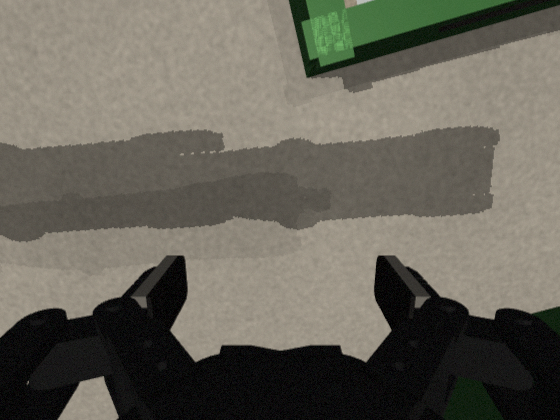

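The scene view shows the long stack around pixel (220,316), the short stack at (268,275), and the red look-alike at (145,305). The press is near (325,220), with its black handle at (320,150). I'll enlarge the crops next.

```bash
cat > h.py <<'E'
import numpy as np,cv2
from workcell import ctrl
np.set_printoptions(precision=4,suppress=True)
def P(n):
    p=ctrl.camera_params(n); return p
def proj(n,X):
    p=P(n); X=np.atleast_2d(X); c=X@p['world_to_cam'][:3,:3].T+p['world_to_cam'][:3,3]
    return np.c_[p['fx']*c[:,0]/c[:,2]+p['cx'],p['fy']*c[:,1]/c[:,2]+p['cy']]
def back(n,uv,z):
    p=P(n);uv=np.atleast_2d(uv).astype(float);R=p['world_to_cam'][:3,:3];t=p['world_to_cam'][:3,3]
    o=-R.T@t; d=np.c_[(uv[:,0]-p['cx'])/p['fx'],(uv[:,1]-p['cy'])/p['fy'],np.ones(len(uv))]@R
    return o+d*((z-o[2])/d[:,2])[:,None]
def crop(img,u0,v0,w,h,k,name):
    c=cv2.resize(img[v0:v0+h,u0:u0+w],None,fx=k,fy=k,interpolation=cv2.INTER_CUBIC)
    for i in range(0,w,10):
        cv2.line(c,(i*k,0),(i*k,6 if i%50 else 14),(0,255,255),1)
        if i%20==0: cv2.putText(c,str(u0+i),(i*k,24),0,.4,(0,255,255),1)
    for i in range(0,h,10):
        cv2.line(c,(0,i*k),(6,i*k),(0,255,255),1)
        if i%20==0: cv2.putText(c,str(v0+i),(8,i*k+4),0,.4,(0,255,255),1)
    cv2.imwrite(name,c)
E
python3 - <<'E'
from h import *
a=cv2.imread('pics/scene0.png');b=cv2.imread('pics/side0.png')
crop(a,180,250,130,100,6,'pics/s_tr.png')
crop(a,265,130,130,140//1-40,6,'pics/s_pr1.png')
crop(a,265,175,130,100,6,'pics/s_pr2.png')
crop(b,270,270,110,110,5,'pics/d_tr.png')
crop(b,255,145,115,120,5,'pics/d_pr.png')
E
```

```text
(no output)
```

View pics/s_tr.png

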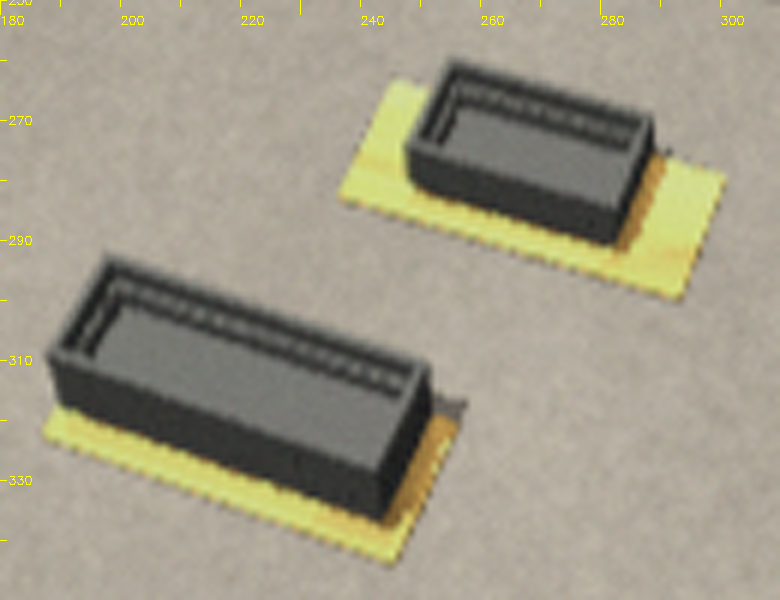

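View pics/s_pr1.png

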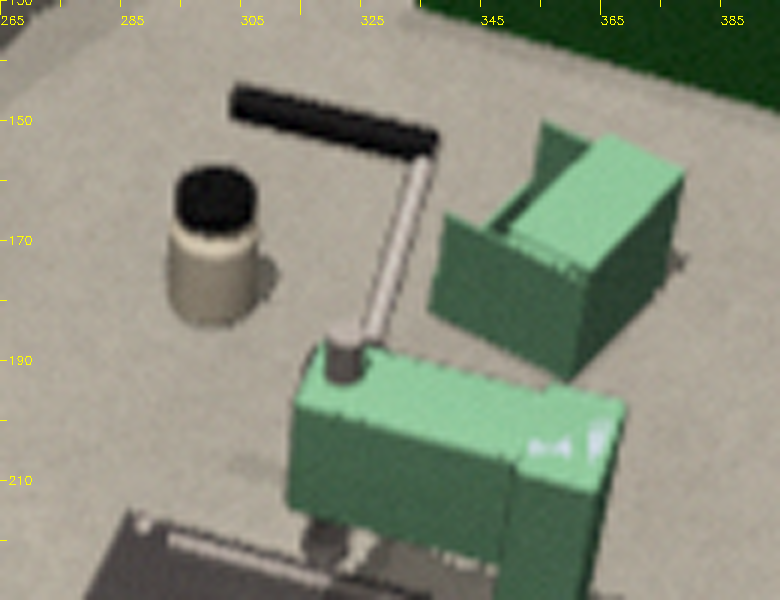

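View pics/s_pr2.png

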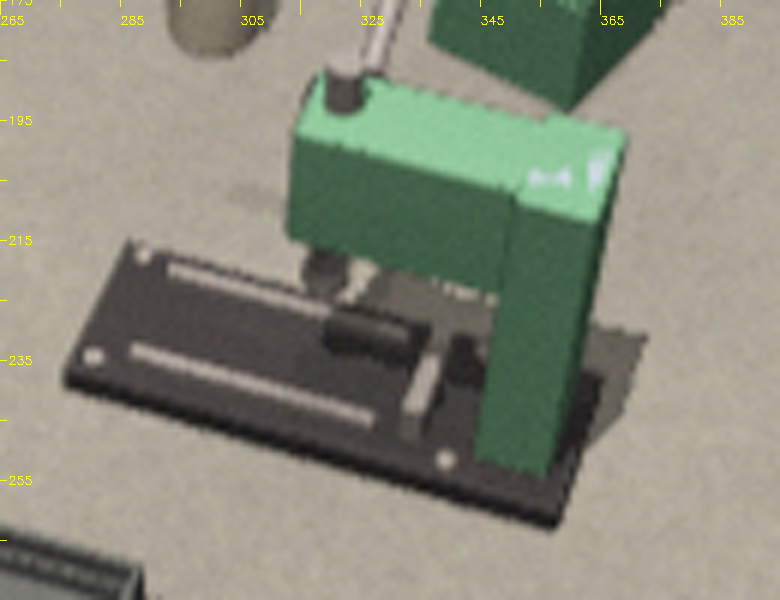

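View pics/d_tr.png

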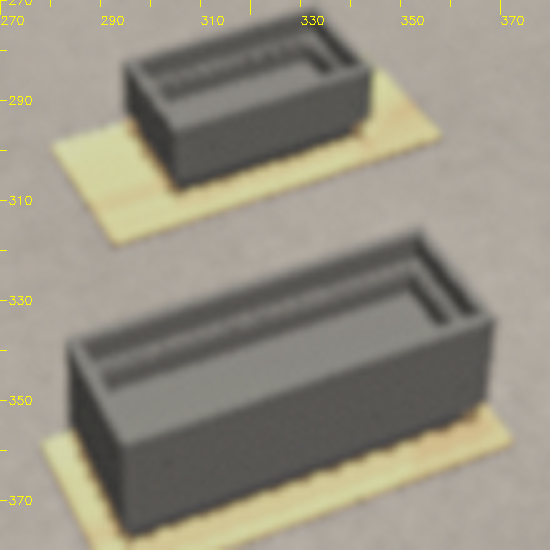

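View pics/d_pr.png

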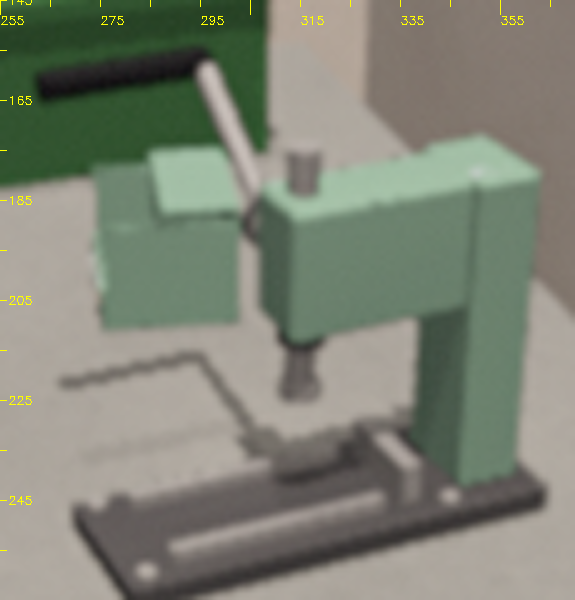

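```bash
python3 - <<'E'
from h import *
def sh(n,l,uv,z):
    X=back(n,uv,z); print(n,l); print(X)
    if len(X)>1: print('  len',np.linalg.norm(np.diff(X,axis=0),axis=1),'yaw',np.arctan2(np.diff(X[:,1]),np.diff(X[:,0])))
# stack rim top z .076: order front-left-far, left-near, right-near, right-far
sh('scene','stack rim',[(198,293),(188.3,309.5),(242.2,328.5),(251,311)],.076)
sh('side','stack rim',[(331.5+20.5,316),(284,338.5),(294.5,358),(366,333.5)],.076)
sh('scene','short rim',[(254.5,260.5),(248.5,274),(283,285),(288.5,270)],.058)
sh('scene','base',[(286.2,215.3),(275.7,236.5),(357,260.5)],.02)
sh('side','base',[(269.5,247),(281,265)],.02)
sh('scene','rails',[(293,219.5),(287,233),(327,244.5)],.03)
sh('side','rail',[(289,255),(331,244)],.03)
sh('scene','headtop',[(318.5,187),(314.2,197.5)],.24)
sh('side','headtop',[(306.5,182),(313.5,188)],.24)
sh('scene','headbot',[(313,214)],.15)
sh('side','headbot',[(313,212.5)],.15)
sh('scene','handle',[(304,146.7),(337,153.5)],.275)
sh('side','handle',[(263,161.5),(296,155.5)],.275)
E
```

```text
scene stack rim
[[ 0.44   -0.3441  0.076 ]
 [ 0.4486 -0.4049  0.076 ]
 [ 0.622  -0.3794  0.076 ]
 [ 0.6144 -0.3183  0.076 ]]
  len [0.0614 0.1753 0.0616] yaw [-1.4317  0.146   1.6947]
side stack rim
[[ 0.6078 -0.3155  0.076 ]
 [ 0.4378 -0.3419  0.076 ]
 [ 0.4459 -0.3989  0.076 ]
 [ 0.6161 -0.3742  0.076 ]]
  len [0.1721 0.0576 0.172 ] yaw [-2.988  -1.43    0.1438]
scene short rim
[[ 0.5203 -0.1438  0.058 ]
 [ 0.5311 -0.199   0.058 ]
 [ 0.6478 -0.1817  0.058 ]
 [ 0.6358 -0.1229  0.058 ]]
  len [0.0562 0.118  0.0601] yaw [-1.3769  0.1466  1.7722]
scene base
[[0.5002 0.1124 0.02  ]
 [0.5158 0.0057 0.02  ]
 [0.8075 0.0479 0.02  ]]
  len [0.1079 0.2948] yaw [-1.4257  0.1436]
side base
[[0.4999 0.108  0.02  ]
 [0.5127 0.0003 0.02  ]]
  len [0.1085] yaw [-1.4522]
scene rails
[[0.5357 0.0984 0.03  ]
 [0.547  0.0319 0.03  ]
 [0.6924 0.0536 0.03  ]]
  len [0.0675 0.147 ] yaw [-1.4035  0.1479]
side rail
[[0.5464 0.0317 0.03  ]
 [0.6944 0.056  0.03  ]]
  len [0.1501] yaw [0.1631]
scene headtop
[[0.6251 0.0959 0.24  ]
 [0.6337 0.0468 0.24  ]]
  len [0.0499] yaw [-1.396]
side headtop
[[0.6229 0.101  0.24  ]
 [0.6298 0.0526 0.24  ]]
  len [0.0489] yaw [-1.4303]
scene headbot
[[0.6297 0.0573 0.15  ]]
side headbot
[[0.6343 0.0666 0.15  ]]
scene handle
[[0.5106 0.215  0.275 ]
 [0.6233 0.2367 0.275 ]]
  len [0.1148] yaw [0.191]
side handle
[[0.513  0.2232 0.275 ]
 [0.6303 0.2463 0.275 ]]
  len [0.1196] yaw [0.194]
```

Both views agree. The stack centre is about (0.529,-0.360) with yaw 0.145, and the cradle is about (0.616,0.073) with nearly the same yaw. I'll raise the tool and align its yaw first.

send_rows(
  moves=[
    {"dz": -0.03,"az": -7.8},
    {"dz": -0.04,"az": -7.8},
    {"dz": -0.04,"az": -7.7},
  ],
  grip_force=30,
)

```text
invalid input
```

```bash
cat >> h.py <<'E'
Y=0.1455
from scipy.spatial.transform import Rotation as Ro
def st():
    s=ctrl.observe();R=Ro.from_quat(s['ee_rot']).as_matrix()
    return s,np.array(s['position']),R
def info():
    s,p,R=st()
    print('t',round(s['clock'],2),'p',p,'yaw(press x)',round(np.arctan2(-R[1,0],-R[0,0]),4),'tilt',R[:2,2],'gap',round(s['finger_gap'],4),'F',s['ft_force'],'q',s['qpos'])
def to(t):
    s,p,R=st(); d=R.T@(np.array(t)-p); print('tool shift to',t,':',d); return d
E
python3 -c "
from h import *
info(); to([.38,.3,.36]); to([.53,-.37,.36])"
```

```text
t 0.15 p [0.1629 0.603  0.2477] yaw(press x) -0.2639 tilt [-0.0002 -0.0012] gap 0.0855 F [ 1.1628  0.452  -0.5399] q [-1.4096  0.4351  0.025   1.5739 -0.0116  1.134  -0.0751]
tool shift to [0.38, 0.3, 0.36] : [-0.2886 -0.236  -0.112 ]
tool shift to [0.53, -0.37, 0.36] : [-0.6082 -0.8437 -0.1112]
```

send_rows(
  moves=[
    {"dx": 0,"dy": 0,"dz": -0.03,"ax": 0,"ay": 0,"az": -7.8,"gripper": 1},
    {"dx": 0,"dy": 0,"dz": -0.04,"ax": 0,"ay": 0,"az": -7.8,"gripper": 1},
    {"dx": 0,"dy": 0,"dz": -0.04,"ax": 0,"ay": 0,"az": -7.8,"gripper": 1},
  ],
  grip_force=30,
)

```text
clock: 0.45
position: [0.1629, 0.6028, 0.359]
ee_rot: [-0.075, 0.997, -0.001, -0.0]
ft_force: [0.1, 1.2, -0.0]
finger_gap: 0.0852
```

```bash
python3 -c "
from h import *
info(); to([.38,.3,.36]); to([.53,-.37,.36])"
```

```text
t 0.45 p [0.1629 0.6028 0.359 ] yaw(press x) 0.1501 tilt [-0.0002 -0.0017] gap 0.0852 F [ 0.1195  1.2214 -0.033 ] q [-1.356   0.3755 -0.0541  1.3905  0.0203  1.3779  0.3107]
tool shift to [0.38, 0.3, 0.36] : [-0.1694 -0.3319 -0.0005]
tool shift to [0.53, -0.37, 0.36] : [-0.2175 -1.0168  0.0006]
```

send_rows(
  moves=[
    {"dx": -0.021,"dy": -0.042,"dz": 0,"ax": 0,"ay": 0,"az": 0,"gripper": 1},
    {"dx": -0.021,"dy": -0.042,"dz": 0,"ax": 0,"ay": 0,"az": 0,"gripper": 1},
    {"dx": -0.021,"dy": -0.042,"dz": 0,"ax": 0,"ay": 0,"az": 0,"gripper": 1},
    {"dx": -0.021,"dy": -0.042,"dz": 0,"ax": 0,"ay": 0,"az": 0,"gripper": 1},
    {"dx": -0.021,"dy": -0.042,"dz": 0,"ax": 0,"ay": 0,"az": 0,"gripper": 1},
    {"dx": -0.021,"dy": -0.042,"dz": 0,"ax": 0,"ay": 0,"az": 0,"gripper": 1},
    {"dx": -0.021,"dy": -0.042,"dz": 0,"ax": 0,"ay": 0,"az": 0,"gripper": 1},
    {"dx": -0.021,"dy": -0.042,"dz": 0,"ax": 0,"ay": 0,"az": 0,"gripper": 1},
  ],
)

```text
clock: 1.25
position: [0.3783, 0.2932, 0.3583]
ee_rot: [-0.072, 0.997, 0.0, -0.0]
ft_force: [1.1, -0.2, 0.8]
finger_gap: 0.0853
```

```bash
python3 -c "
from h import *
info(); to([.569,-.354,.36])"
```

```text
t 1.25 p [0.3783 0.2932 0.3583] yaw(press x) 0.1445 tilt [-0.      0.0001] gap 0.0853 F [ 1.065  -0.1942  0.7672] q [-0.8862  0.1104  0.1297  1.7443 -0.0149  1.2878  0.9622]
tool shift to [0.569, -0.354, 0.36] : [-0.0955 -0.6679 -0.0018]
```

send_rows(
  moves=[
    {"dx": -0.006,"dy": -0.045,"dz": 0,"ax": 0,"ay": 0,"az": 0,"gripper": 1},
    {"dx": -0.006,"dy": -0.045,"dz": 0,"ax": 0,"ay": 0,"az": 0,"gripper": 1},
    {"dx": -0.006,"dy": -0.045,"dz": 0,"ax": 0,"ay": 0,"az": 0,"gripper": 1},
    {"dx": -0.006,"dy": -0.045,"dz": 0,"ax": 0,"ay": 0,"az": 0,"gripper": 1},
    {"dx": -0.006,"dy": -0.045,"dz": 0,"ax": 0,"ay": 0,"az": 0,"gripper": 1},
    {"dx": -0.006,"dy": -0.045,"dz": 0,"ax": 0,"ay": 0,"az": 0,"gripper": 1},
    {"dx": -0.006,"dy": -0.045,"dz": 0,"ax": 0,"ay": 0,"az": 0,"gripper": 1},
    {"dx": -0.006,"dy": -0.045,"dz": 0,"ax": 0,"ay": 0,"az": 0,"gripper": 1},
  ],
)

```text
clock: 2.05
position: [0.4769, -0.0561, 0.3584]
ee_rot: [-0.072, 0.997, 0.0, 0.0]
ft_force: [1.1, 0.6, -0.1]
finger_gap: 0.0854
```

send_rows(
  moves=[
    {"dx": -0.006,"dy": -0.045,"dz": 0,"ax": 0,"ay": 0,"az": 0,"gripper": 1},
    {"dx": -0.007,"dy": -0.045,"dz": 0,"ax": 0,"ay": 0,"az": 0,"gripper": 1},
    {"dx": -0.007,"dy": -0.045,"dz": 0,"ax": 0,"ay": 0,"az": 0,"gripper": 1},
    {"dx": -0.007,"dy": -0.045,"dz": 0,"ax": 0,"ay": 0,"az": 0,"gripper": 1},
    {"dx": -0.007,"dy": -0.045,"dz": 0,"ax": 0,"ay": 0,"az": 0,"gripper": 1},
    {"dx": -0.007,"dy": -0.045,"dz": 0,"ax": 0,"ay": 0,"az": 0,"gripper": 1},
    {"dx": -0.007,"dy": -0.038,"dz": 0,"ax": 0,"ay": 0,"az": 0,"gripper": 1},
    {"dx": 0,"dy": 0,"dz": 0,"ax": 0,"ay": 0,"az": 0,"gripper": 1},
  ],
)

```text
clock: 2.85
position: [0.5677, -0.3576, 0.3566]
ee_rot: [-0.069, 0.998, -0.001, -0.002]
ft_force: [-0.2, 0.9, -0.3]
finger_gap: 0.0853
```

```bash
python3 -c "
from h import *
info(); s,p,R=st()
im=ctrl.camera('wrist'); cv2.imwrite('pics/w1.png',im); np.savez('w1.npz',p=p,R=R); cv2.imwrite('pics/side1.png',ctrl.camera('side'))"
```

```text
t 2.85 p [ 0.5677 -0.3576  0.3566] yaw(press x) 0.1386 tilt [-0.0031 -0.0026] gap 0.0853 F [-0.232   0.8594 -0.3155] q [ 0.1105  0.4971  0.6252  1.3064 -0.2819  1.4273  2.4268]
```

View pics/w1.png

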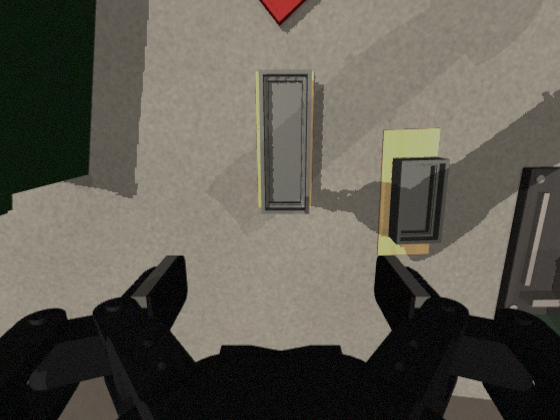

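The long stack sits upright at columns 258–313 and rows 71–212. I'll measure its edges at subpixel level.

```bash
python3 - <<'E'
from h import *
a=cv2.imread('pics/w1.png')
crop(a,245,60,85,65,9,'pics/w1a.png')
crop(a,245,165,85,60,9,'pics/w1b.png')
g=cv2.cvtColor(a,cv2.COLOR_BGR2GRAY)
for r in (90,140,190): print(r,g[r,250:325])
for c in (285,): print(c,g[62:85,c],g[200:222,c])
E
```

```text
90 [141 143 141 140 138 125 174 174 169 133 127 127 117  56  77  78  79  76
  56  77  78  87 127 124 122 125 126 127 126 123 126 122 124 123 123 124
 125 121 122 124 124 121 122 126 124 122 125 123 120 124 121 103  82 103
 120 104  81  73 118 124 123 131 146 127  78  94  92  93  84  80  81  83
  76  90 127]
140 [142 140 137 137 138 137 125 173 175 167 135 122 115 108  39  66  64  65
  53  67  65  70  78 111 115 111 108 113 109 114 112 112 112 111 110 112
 108 109 109 109 110 109 110 112 108 111 110 108 109 108 105  68 108  93
 106  83  66 110 109 110 115 120 111  80  84  84  81  81  82  79  81  86
 113 121 121]
190 [127 129 128 127 130 137 130 113 164 168 163 124 107 109 101  49  68  65
  65  51  62  68  65  74 111 109 111 105 111 107 106 106 107 106 108 107
 107 108 106 106 108 109 107 109 111 107 109 106 109 105  87  87  86 108
  99  58 107 107 108 117 130 108  90  90  87  94  93  90  87  87  94 110
  95  94  95]
285 [140 142 145 146 145 143 144 131 126 126 123 109  66  33  67  80  93  76
  60  52  72 108 122] [106  70  34  78  92 101 107  75  41  33  74 101 106 112 139 150 147 144
 144 147 148 144]
```

View pics/w1a.png

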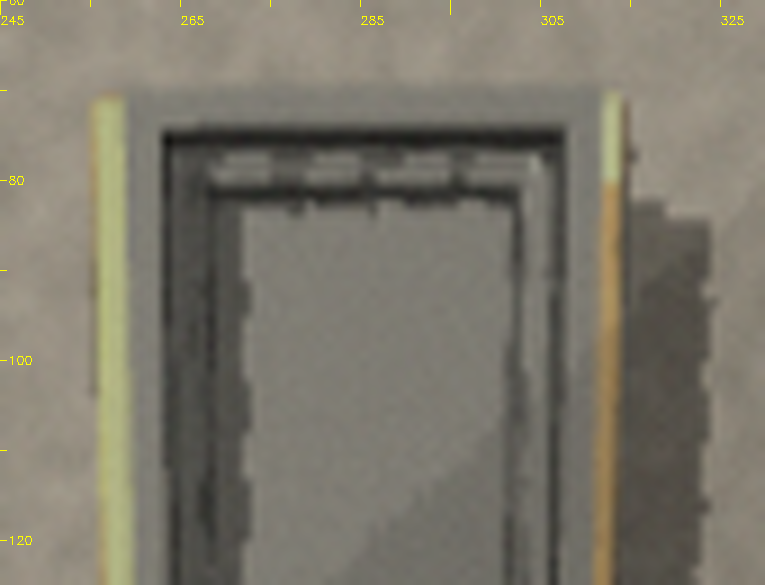

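View pics/w1b.png

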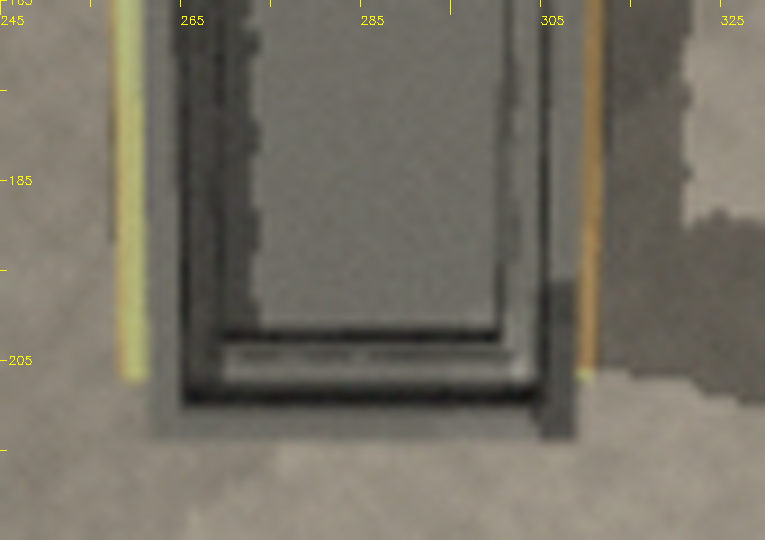

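```bash
cat >> h.py <<'E'
def backw(uv,z,p,R):
    c=ctrl.camera_params('wrist');T=c['T_tool_cam'];uv=np.atleast_2d(uv).astype(float)
    o=R@T[:3,3]+p
    d=np.c_[(uv[:,0]-c['cx'])/c['fx'],(uv[:,1]-c['cy'])/c['fy'],np.ones(len(uv))]@(R@T[:3,:3]).T
    return o+d*((z-o[2])/d[:,2])[:,None]
E
python3 - <<'E'
from h import *
w=np.load('w1.npz')
X=backw([(258.8,69.8),(311.7,69.8),(308.7,213.1),(261.2,213.1)],.076,w['p'],w['R'])
print(X,X.mean(0)); d=np.diff(X,axis=0); print(np.linalg.norm(d,axis=1),np.arctan2(d[:,1],d[:,0]))
info()
E
```

```text
[[ 0.445  -0.4023  0.076 ]
 [ 0.4363 -0.3396  0.076 ]
 [ 0.6126 -0.3145  0.076 ]
 [ 0.6215 -0.3776  0.076 ]] [ 0.5289 -0.3585  0.076 ]
[0.0632 0.1781 0.0637] [ 1.7088  0.1415 -1.4316]
t 2.95 p [ 0.5684 -0.3529  0.3573] yaw(press x) 0.1427 tilt [-0.0016  0.0003] gap 0.0853 F [ 0.2107  0.0448 -0.3367] q [ 0.1056  0.4929  0.6225  1.3101 -0.2817  1.4273  2.4247]
```

```bash
python3 -c "
from h import *
to([.4597,-.3692,.2])"
```

```text
tool shift to [0.4597, -0.3692, 0.2] : [ 0.1097 -0.0007  0.1575]
```

send_rows(
  moves=[
    {"dx": 0.022,"dy": 0,"dz": 0.026,"ax": 0,"ay": 0,"az": 0,"gripper": 1},
    {"dx": 0.022,"dy": 0,"dz": 0.026,"ax": 0,"ay": 0,"az": 0,"gripper": 1},
    {"dx": 0.022,"dy": -0.001,"dz": 0.026,"ax": 0,"ay": 0,"az": 0,"gripper": 1},
    {"dx": 0.022,"dy": 0,"dz": 0.026,"ax": 0,"ay": 0,"az": 0,"gripper": 1},
    {"dx": 0.022,"dy": 0,"dz": 0.026,"ax": 0,"ay": 0,"az": 0,"gripper": 1},
    {"dx": 0,"dy": 0,"dz": 0.027,"ax": 0,"ay": 0,"az": 0,"gripper": 1},
    {"dx": 0,"dy": 0,"dz": 0,"ax": 0,"ay": 0,"az": 0,"gripper": 1},
    {"dx": 0,"dy": 0,"dz": 0,"ax": 0,"ay": 0,"az": 0,"gripper": 1},
  ],
)

```text
clock: 3.75
position: [0.461, -0.3677, 0.202]
ee_rot: [-0.073, 0.997, 0.0, 0.0]
ft_force: [0.3, -0.9, 0.5]
finger_gap: 0.0853
```

```bash
python3 -c "
from h import *
info(); s,p,R=st()
im=ctrl.camera('wrist'); cv2.imwrite('pics/w2.png',im); np.savez('w2.npz',p=p,R=R)
to([.4597,-.3692,.073])"
```

```text
t 3.75 p [ 0.461  -0.3677  0.202 ] yaw(press x) 0.1465 tilt [0.0004 0.0007] gap 0.0853 F [ 0.3063 -0.9059  0.5306] q [ 0.1674  0.4595  0.595   1.7565 -0.2977  1.0167  2.59  ]
tool shift to [0.4597, -0.3692, 0.073] : [ 0.002  -0.0005  0.1297]
```

View pics/w2.png

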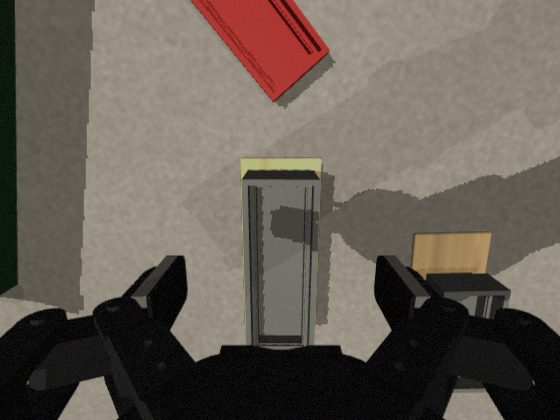

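```bash
python3 - <<'E'
from h import *
a=cv2.imread('pics/w2.png')
crop(a,230,160,105,60,7,'pics/w2a.png')
g=cv2.cvtColor(a,cv2.COLOR_BGR2GRAY)
for r in (200,260,320): print(r,g[r,238:262],g[r,300:326])
E
```

```text
200 [141 143 140 127 122 108 108 111 110 103  47  30  56  65  67  64  66  62
  33  60  64  67  63  66] [110 109 110 104  83  64 108  93 111 113 105  81  44  67 108 108 108 108
 111 108  78  79  81  81  81  84]
260 [134 128 128 133 136 157 105 107 104 104 103  76  28  48  67  66  65  57
  62  38  66  65  65  67] [116 116 107  65  97 110 111 114 116 108  48  69 115 115 116 115 115 118
  81  95  94  96  98  94  97  94]
320 [147 145 145 148 147 141 123 135 115 110 112 112 104  26  45  76  74  73
  63  69  39  70  71  75] [109  81  70 111  95 115 112  97  40  66 112 112 111 114 112 111 101 101
 101  95 102  96  99 103  98  96]
```

View pics/w2a.png

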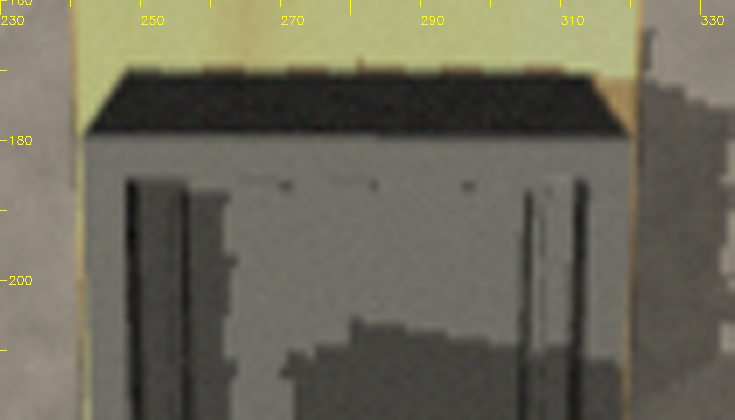

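```bash
python3 - <<'E'
from h import *
w=np.load('w2.npz')
X=backw([(241.7,178.8),(319.6,178.8),(243.5,260),(317.6,260),(245.3,320),(315.6,320)],.076,w['p'],w['R'])
print(X); T=(X-w['p'])@w['R']; print(T); print((T[::2]+T[1::2])/2)
to([.4597,-.3692,.073])
E
```

```text
[[ 0.444  -0.4025  0.076 ]
 [ 0.4348 -0.3403  0.076 ]
 [ 0.5144 -0.3928  0.076 ]
 [ 0.505  -0.3294  0.076 ]
 [ 0.5733 -0.3843  0.076 ]
 [ 0.5639 -0.3207  0.076 ]]
[[ 0.022  -0.032   0.126 ]
 [ 0.0219  0.0308  0.126 ]
 [-0.0491 -0.0328  0.126 ]
 [-0.0491  0.0313  0.1261]
 [-0.1086 -0.033   0.126 ]
 [-0.1086  0.0313  0.1261]]
[[ 0.022  -0.0006  0.126 ]
 [-0.0491 -0.0007  0.126 ]
 [-0.1086 -0.0008  0.1261]]
tool shift to [0.4597, -0.3692, 0.073] : [ 0.002  -0.0005  0.1297]
```

send_rows(
  moves=[
    {"dx": 0,"dy": -0.0006,"dz": 0.04,"ax": 0,"ay": 0,"az": 0,"gripper": 1},
    {"dx": 0,"dy": 0,"dz": 0.035,"ax": 0,"ay": 0,"az": 0,"gripper": 1},
    {"dx": 0,"dy": 0,"dz": 0.03,"ax": 0,"ay": 0,"az": 0,"gripper": 1},
    {"dx": 0,"dy": 0,"dz": 0.015,"ax": 0,"ay": 0,"az": 0,"gripper": 1},
    {"dx": 0,"dy": 0,"dz": 0,"ax": 0,"ay": 0,"az": 0,"gripper": 1},
    {"dx": 0,"dy": 0,"dz": 0,"ax": 0,"ay": 0,"az": 0,"gripper": 1},
  ],
)

```text
clock: 4.4
position: [0.4612, -0.3702, 0.0828]
ee_rot: [-0.072, 0.997, -0.001, 0.001]
ft_force: [-0.6, -0.6, -0.1]
finger_gap: 0.0855
```

```bash
python3 -c "
from h import *
info(); s,p,R=st()
im=ctrl.camera('wrist'); cv2.imwrite('pics/w3.png',im); np.savez('w3.npz',p=p,R=R)
im=ctrl.camera('side'); cv2.imwrite('pics/d3.png',im); crop(im,240,270,140,105,5,'pics/d3c.png')"
```

```text
t 4.4 p [ 0.4612 -0.3702  0.0828] yaw(press x) 0.1449 tilt [ 0.0017 -0.0011] gap 0.0855 F [-0.5505 -0.5661 -0.1274] q [ 0.2466  0.6015  0.4956  1.8603 -0.3946  0.776   2.6699]
```

View pics/w3.png

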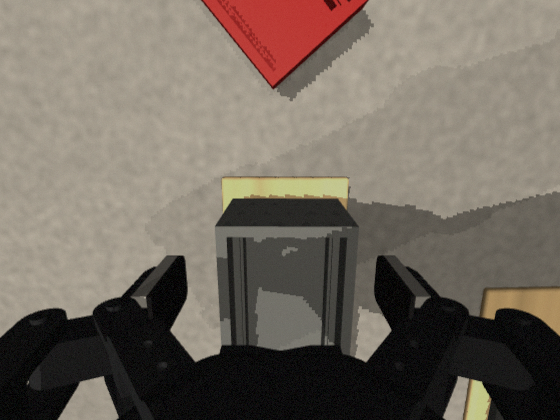

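View pics/d3c.png

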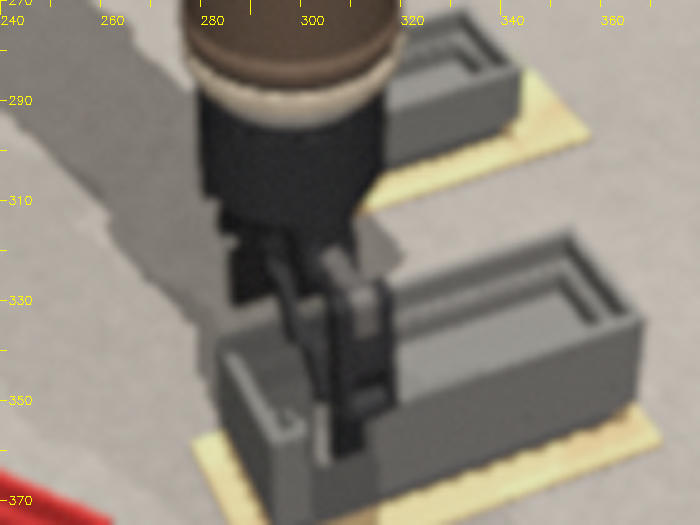

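```bash
python3 - <<'E'
from h import *
w=np.load('w3.npz');p,R=w['p'],w['R']
for x in (-.011,.011):
  for y in (-.0425,-.05):
    for z in (.005,.017): print(x,y,z,proj('side',p+R@np.array([x,y,z])))
X=backw([(216.5,225),(357.5,225)],.076,p,R); T=(X-p)@R; print(T, T.mean(0))
to([.4597,-.3692,.073])
E
```

```text
-0.011 -0.0425 0.005 [[311.2535 358.5958]]
-0.011 -0.0425 0.017 [[311.1813 362.6645]]
-0.011 -0.05 0.005 [[312.8686 361.3208]]
-0.011 -0.05 0.017 [[312.784  365.4014]]
0.011 -0.0425 0.005 [[301.4877 362.0205]]
0.011 -0.0425 0.017 [[301.4864 366.1002]]
0.011 -0.05 0.005 [[303.0396 364.7973]]
0.011 -0.05 0.017 [[303.0268 368.8887]]
[[ 0.0221 -0.0289  0.0068]
 [ 0.0221  0.0331  0.0067]] [0.0221 0.0021 0.0068]
tool shift to [0.4597, -0.3692, 0.073] : [0.0015 0.0014 0.0102]
```

send_rows(
  moves=[
    {"dx": 0,"dy": 0.0018,"dz": 0.008,"ax": 0,"ay": 0,"az": 0,"gripper": 1},
    {"dx": 0,"dy": 0,"dz": 0.002,"ax": 0,"ay": 0,"az": 0,"gripper": 1},
    {"dx": 0,"dy": 0,"dz": 0,"ax": 0,"ay": 0,"az": 0,"gripper": 1},
    {"dx": 0,"dy": 0,"dz": 0,"ax": 0,"ay": 0,"az": 0,"gripper": 1},
  ],
)

```text
clock: 4.9
position: [0.4599, -0.3678, 0.0713]
ee_rot: [-0.072, 0.997, 0.0, -0.0]
ft_force: [-0.1, -0.2, 0.1]
finger_gap: 0.0848
```

```bash
python3 -c "
from h import *
info(); s,p,R=st()
im=ctrl.camera('wrist'); cv2.imwrite('pics/w4.png',im); np.savez('w4.npz',p=p,R=R)
crop(im,170,200,220,70,3,'pics/w4c.png')
to([.4597,-.3692,.073])"
```

```text
t 4.9 p [ 0.4599 -0.3678  0.0713] yaw(press x) 0.1445 tilt [-0.  0.] gap 0.0848 F [-0.1026 -0.1587  0.0688] q [ 0.253   0.6141  0.4827  1.8718 -0.4019  0.7529  2.6737]
tool shift to [0.4597, -0.3692, 0.073] : [ 0.0005 -0.0013 -0.0016]
```

View pics/w4c.png

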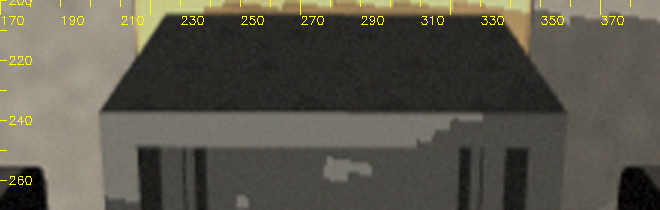

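Centred: the rim spans columns 203–359, so its middle is at 281, and the pads are centred at 281 too. Closing now.

send_rows(
  moves=[
    {"dx": 0,"dy": 0,"dz": -0.0015,"ax": 0,"ay": 0,"az": 0,"gripper": 1},
    {"dx": 0,"dy": 0,"dz": 0,"ax": 0,"ay": 0,"az": 0,"gripper": 0.6},
    {"dx": 0,"dy": 0,"dz": 0,"ax": 0,"ay": 0,"az": 0,"gripper": 0.6},
    {"dx": 0,"dy": 0,"dz": 0,"ax": 0,"ay": 0,"az": 0,"gripper": 0.6},
    {"dx": 0,"dy": 0,"dz": 0,"ax": 0,"ay": 0,"az": 0,"gripper": 0},
    {"dx": 0,"dy": 0,"dz": 0,"ax": 0,"ay": 0,"az": 0,"gripper": 0},
  ],
  grip_force=50,
)

```text
clock: 5.55
position: [0.4601, -0.3679, 0.0733]
ee_rot: [-0.072, 0.997, -0.0, 0.0]
ft_force: [-0.5, 1.5, 5.4]
finger_gap: 0.0627
```

```bash
python3 -c "
from h import *
info(); s,p,R=st()
im=ctrl.camera('side'); cv2.imwrite('pics/d5.png',im); crop(im,240,270,140,105,5,'pics/d5c.png')"
```

```text
t 5.55 p [ 0.4601 -0.3679  0.0733] yaw(press x) 0.1444 tilt [ 0.0006 -0.0001] gap 0.0627 F [-0.5497  1.5361  5.437 ] q [ 0.252   0.6113  0.4844  1.8706 -0.4005  0.7562  2.6727]
```

View pics/d5c.png

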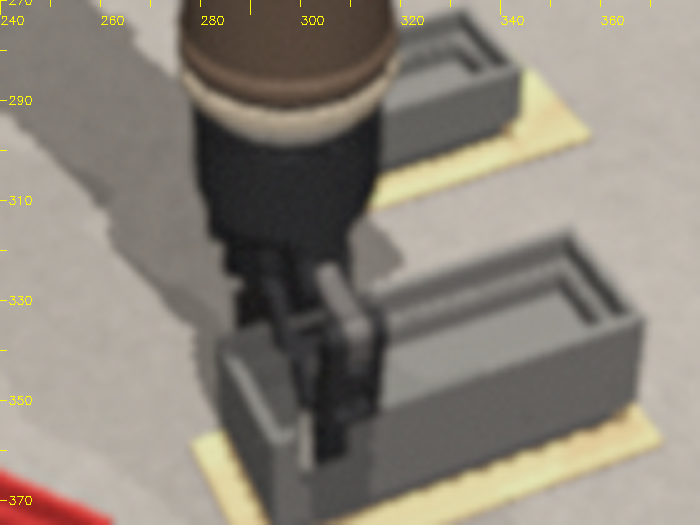

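```bash
python3 - <<'E'
from h import *
s,p,R=st()
for y in (-.032,-.040):
    for zw in (.054,.058,.062):
        a=p+R@np.array([.011,y,0]); b=p+R@np.array([-.011,y,0]); a[2]=b[2]=zw
        print(y,zw,proj('side',[a,b]))
E
```

```text
-0.032 0.054 [[298.5277 365.4462]
 [308.0574 362.0983]]
-0.032 0.058 [[298.5247 364.1195]
 [308.0771 360.7752]]
-0.032 0.062 [[298.5217 362.7864]
 [308.0969 359.4457]]
-0.04 0.054 [[300.1127 368.3607]
 [309.7066 364.9602]]
-0.04 0.058 [[300.1135 367.0301]
 [309.7304 363.633 ]]
-0.04 0.062 [[300.1144 365.6931]
 [309.7543 362.2994]]
```

send_rows(
  moves=[
    {"dx": 0,"dy": 0,"dz": -0.003,"ax": 0,"ay": 0,"az": 0,"gripper": 0},
    {"dx": 0,"dy": 0,"dz": -0.005,"ax": 0,"ay": 0,"az": 0,"gripper": 0},
    {"dx": 0,"dy": 0,"dz": -0.006,"ax": 0,"ay": 0,"az": 0,"gripper": 0},
    {"dx": 0,"dy": 0,"dz": -0.006,"ax": 0,"ay": 0,"az": 0,"gripper": 0},
    {"dx": 0,"dy": 0,"dz": 0,"ax": 0,"ay": 0,"az": 0,"gripper": 0},
  ],
  grip_force=60,
)

```text
clock: 6.1
position: [0.4604, -0.3682, 0.0938]
ee_rot: [-0.072, 0.997, -0.0, 0.001]
ft_force: [-0.2, -0.1, -1.7]
finger_gap: 0.0623
```

```bash
python3 -c "
from h import *
info(); s,p,R=st()
im=ctrl.camera('side'); cv2.imwrite('pics/d6.png',im); crop(im,240,270,140,105,5,'pics/d6c.png')"
```

```text
t 6.1 p [ 0.4604 -0.3682  0.0938] yaw(press x) 0.1446 tilt [ 0.0013 -0.0009] gap 0.0623 F [-0.2249 -0.1066 -1.719 ] q [ 0.2384  0.584   0.5026  1.8572 -0.3814  0.7951  2.6571]
```

View pics/d6c.png

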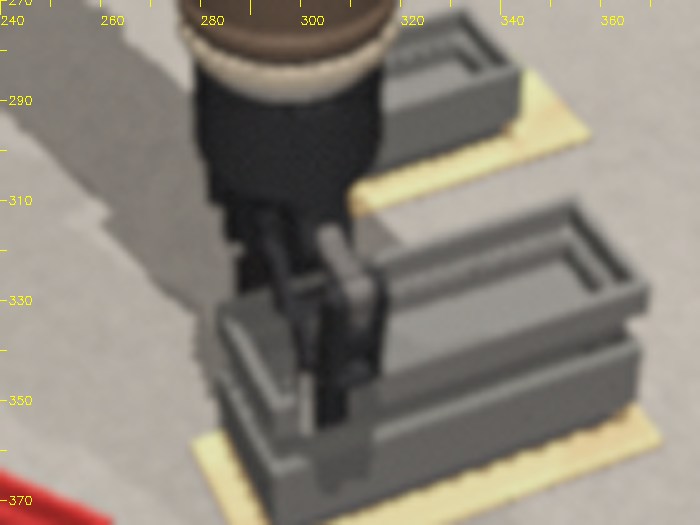

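The top tray came up level, and the lower two stayed on their board. Next I'll carry it to a point in front of the press.

```bash
python3 -c "
from h import *
to([.430,.0452,.165])"
```

```text
tool shift to [0.43, 0.0452, 0.165] : [-0.0296  0.4132 -0.0719]
```

send_rows(
  moves=[
    {"dx": 0,"dy": 0,"dz": -0.02,"ax": 0,"ay": 0,"az": 0,"gripper": 0},
    {"dx": 0,"dy": 0.01,"dz": -0.026,"ax": 0,"ay": 0,"az": 0,"gripper": 0},
    {"dx": -0.003,"dy": 0.03,"dz": -0.026,"ax": 0,"ay": 0,"az": 0,"gripper": 0},
    {"dx": -0.003,"dy": 0.04,"dz": 0,"ax": 0,"ay": 0,"az": 0,"gripper": 0},
    {"dx": -0.003,"dy": 0.04,"dz": 0,"ax": 0,"ay": 0,"az": 0,"gripper": 0},
    {"dx": -0.003,"dy": 0.04,"dz": 0,"ax": 0,"ay": 0,"az": 0,"gripper": 0},
    {"dx": -0.003,"dy": 0.04,"dz": 0,"ax": 0,"ay": 0,"az": 0,"gripper": 0},
    {"dx": -0.003,"dy": 0.04,"dz": 0,"ax": 0,"ay": 0,"az": 0,"gripper": 0},
  ],
)

```text
clock: 6.95
position: [0.4428, -0.1261, 0.1648]
ee_rot: [-0.072, 0.997, 0.0, 0.0]
ft_force: [0.8, -0.0, -1.2]
finger_gap: 0.0627
```

send_rows(
  moves=[
    {"dx": -0.003,"dy": 0.04,"dz": 0,"ax": 0,"ay": 0,"az": 0,"gripper": 0},
    {"dx": -0.003,"dy": 0.04,"dz": 0,"ax": 0,"ay": 0,"az": 0,"gripper": 0},
    {"dx": -0.003,"dy": 0.035,"dz": 0,"ax": 0,"ay": 0,"az": 0,"gripper": 0},
    {"dx": -0.003,"dy": 0.028,"dz": 0,"ax": 0,"ay": 0,"az": 0,"gripper": 0},
    {"dx": 0,"dy": 0.02,"dz": 0,"ax": 0,"ay": 0,"az": 0,"gripper": 0},
    {"dx": 0,"dy": 0.01,"dz": 0,"ax": 0,"ay": 0,"az": 0,"gripper": 0},
    {"dx": 0,"dy": 0,"dz": 0,"ax": 0,"ay": 0,"az": 0,"gripper": 0},
    {"dx": 0,"dy": 0,"dz": 0,"ax": 0,"ay": 0,"az": 0,"gripper": 0},
  ],
)

```text
clock: 7.75
position: [0.4302, 0.0443, 0.1648]
ee_rot: [-0.072, 0.997, -0.0, 0.0]
ft_force: [-0.1, -0.5, -1.2]
finger_gap: 0.0623
```

```bash
python3 -c "
from h import *
info(); s,p,R=st()
for n in ('wrist','side','scene'): cv2.imwrite(f'pics/{n}7.png',ctrl.camera(n))
np.savez('w7.npz',p=p,R=R); to([.43,.0452,.0675])"
```

```text
t 7.75 p [0.4302 0.0443 0.1648] yaw(press x) 0.1439 tilt [ 0.0001 -0.0003] gap 0.0623 F [-0.0856 -0.487  -1.2071] q [-0.6529  0.2358  0.513   2.1569 -0.1625  0.785   1.6783]
tool shift to [0.43, 0.0452, 0.0675] : [0.0001 0.0012 0.0973]
```

View pics/side7.png

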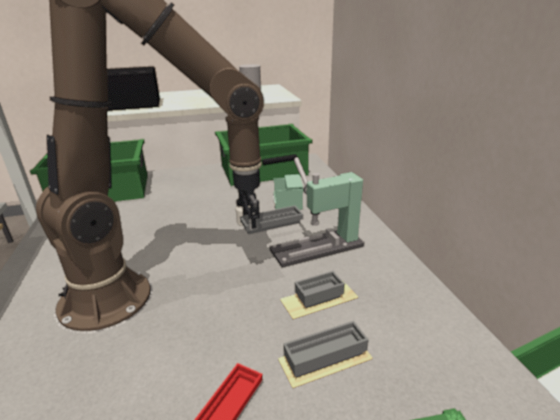

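View pics/scene7.png

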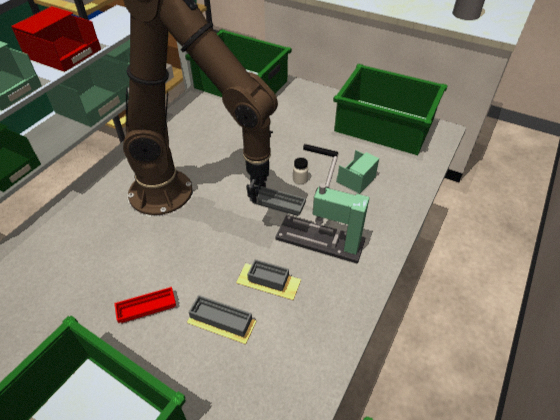

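View pics/wrist7.png

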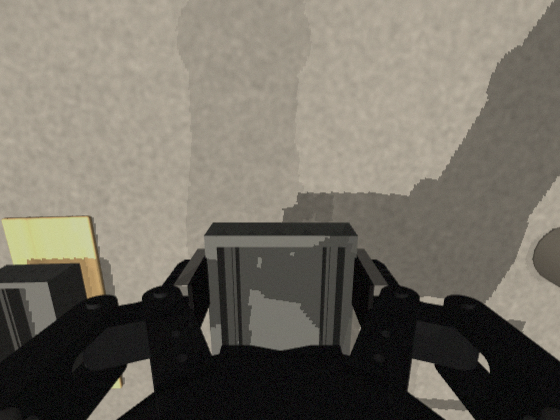

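```bash
python3 - <<'E'
from h import *
C=np.array([.616,.0725]);c,s=np.cos(Y),np.sin(Y)
J=back('scene',[(300.5,163)],.095)[0]; print('jar lid',J); J2=back('scene',[(300,180)],.01)[0];print(J2)
J3=back('side',[(243.5,202.5)],.095)[0];print(J3)
for q in (J,J2,J3):
    d=q[:2]-C; print("press frame",c*d[0]+s*d[1],-s*d[0]+c*d[1])
E
```

```text
jar lid [0.4504 0.3186 0.095 ]
[0.4539 0.3137 0.01  ]
[0.4494 0.3079 0.095 ]
press frame -0.12813952706560783 0.26746110421288033
press frame -0.12545722936445983 0.2621348799025327
press frame -0.13070463034704366 0.2570245872049735
```

send_rows(
  moves=[
    {"dx": 0,"dy": 0.0005,"dz": 0.02,"ax": 0,"ay": 0,"az": 0,"gripper": 0},
    {"dx": 0,"dy": 0.0005,"dz": 0.03,"ax": 0,"ay": 0,"az": 0,"gripper": 0},
    {"dx": 0,"dy": 0,"dz": 0.03,"ax": 0,"ay": 0,"az": 0,"gripper": 0},
    {"dx": 0,"dy": 0,"dz": 0.014,"ax": 0,"ay": 0,"az": 0,"gripper": 0},
    {"dx": 0,"dy": 0,"dz": 0,"ax": 0,"ay": 0,"az": 0,"gripper": 0},
    {"dx": 0,"dy": 0,"dz": 0,"ax": 0,"ay": 0,"az": 0,"gripper": 0},
  ],
)

```text
clock: 8.5
position: [0.4303, 0.0455, 0.0711]
ee_rot: [-0.072, 0.997, -0.0, -0.0]
ft_force: [0.2, -0.3, -1.2]
finger_gap: 0.0623
```

```bash
python3 -c "
from h import *
info(); s,p,R=st()
a=ctrl.camera('side');b=ctrl.camera('scene')
crop(a,225,190,150,90,5,'pics/d8.png');crop(b,240,170,130,95,6,'pics/s8.png')
a=ctrl.camera('wrist');cv2.imwrite('pics/w8.png',a)
for n in (.0,):
  for z in (.0313,-.0027):
    for x in (.022,-.158):
      for y in (.032,-.032):
         q=p+R@np.array([x,y,z]);print(z,x,y,proj('side',q),proj('scene',q))
np.savez('w8.npz',p=p,R=R); to([.43,.0452,.0675])"
```

```text
t 8.5 p [0.4303 0.0455 0.0711] yaw(press x) 0.1431 tilt [-0.0002 -0.0004] gap 0.0623 F [ 0.1804 -0.3329 -1.2437] q [-0.5542  0.41    0.4182  2.2437 -0.3182  0.5426  1.8218]
0.0313 0.022 0.032 [[241.7008 251.9808]] [[258.2437 209.06  ]]
0.0313 0.022 -0.032 [[247.8273 262.8888]] [[251.3872 221.3015]]
0.0313 -0.158 0.032 [[294.2104 239.6086]] [[304.6615 222.1845]]
0.0313 -0.158 -0.032 [[302.3285 249.4677]] [[298.7737 235.0931]]
-0.0027 0.022 0.032 [[240.9063 242.8431]] [[257.9225 202.6915]]
-0.0027 0.022 -0.032 [[247.084  253.4854]] [[250.9526 214.9642]]
-0.0027 -0.158 0.032 [[294.1386 230.7255]] [[305.0472 215.8435]]
-0.0027 -0.158 -0.032 [[302.3643 240.3285]] [[299.0761 228.7954]]
tool shift to [0.43, 0.0452, 0.0675] : [ 0.001  -0.0009  0.0042]
```

View pics/d8.png

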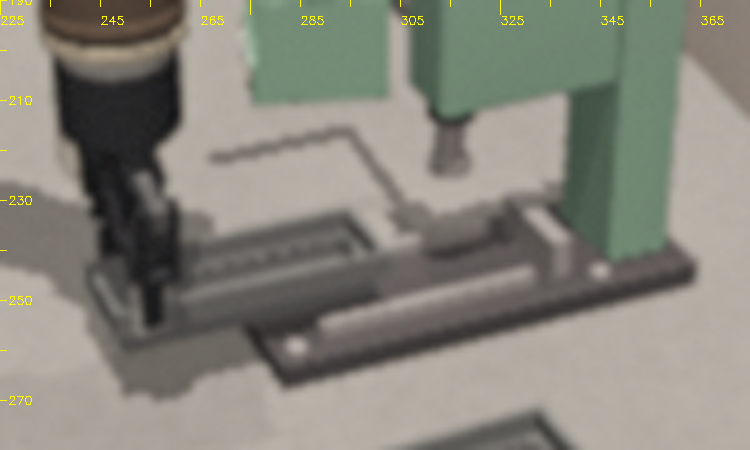

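View pics/s8.png

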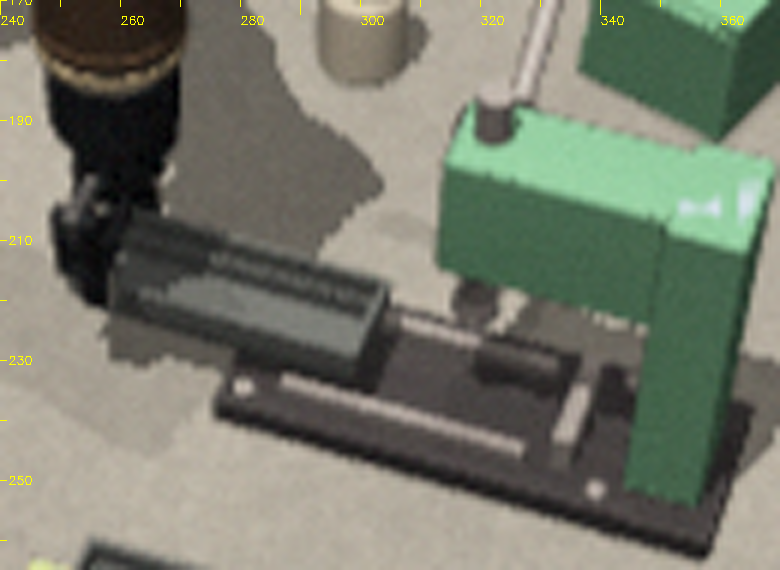

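send_rows(
  moves=[
    {"dx": -0.015,"dy": -0.0005,"dz": 0,"ax": 0,"ay": 0,"az": 0,"gripper": 0},
    {"dx": -0.025,"dy": 0,"dz": 0,"ax": 0,"ay": 0,"az": 0,"gripper": 0},
    {"dx": -0.025,"dy": 0,"dz": 0,"ax": 0,"ay": 0,"az": 0,"gripper": 0},
    {"dx": -0.02,"dy": 0,"dz": 0,"ax": 0,"ay": 0,"az": 0,"gripper": 0},
    {"dx": -0.01,"dy": 0,"dz": 0,"ax": 0,"ay": 0,"az": 0,"gripper": 0},
    {"dx": 0,"dy": 0,"dz": 0,"ax": 0,"ay": 0,"az": 0,"gripper": 0},
    {"dx": 0,"dy": 0,"dz": 0,"ax": 0,"ay": 0,"az": 0,"gripper": 0},
  ],
)

```text
clock: 9.35
position: [0.5231, 0.0592, 0.0709]
ee_rot: [-0.072, 0.997, 0.0, -0.0]
ft_force: [-0.7, -0.4, -2.0]
finger_gap: 0.0627
```

```bash
python3 -c "
from h import *
info(); s,p,R=st()
a=ctrl.camera('wrist');cv2.imwrite('pics/w9.png',a)
np.savez('w9.npz',p=p,R=R);a=ctrl.camera('side');b=ctrl.camera('scene')
crop(a,225,190,150,90,5,'pics/d9.png');crop(b,240,170,130,95,6,'pics/s9.png')"
```

```text
t 9.35 p [0.5231 0.0592 0.0709] yaw(press x) 0.1444 tilt [-0.0009 -0.    ] gap 0.0627 F [-0.7064 -0.3594 -1.9612] q [-0.5147  0.5248  0.4125  2.0231 -0.3343  0.6592  1.8307]
```

View pics/w9.png

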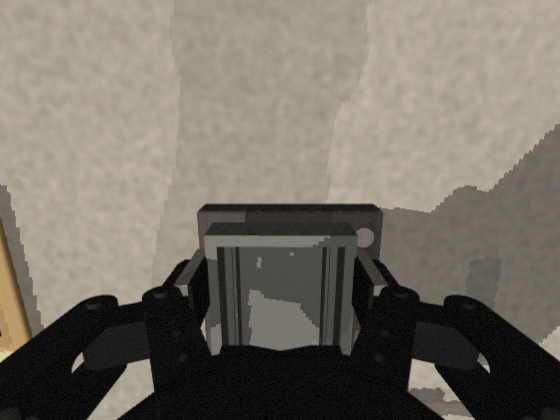

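View pics/d9.png

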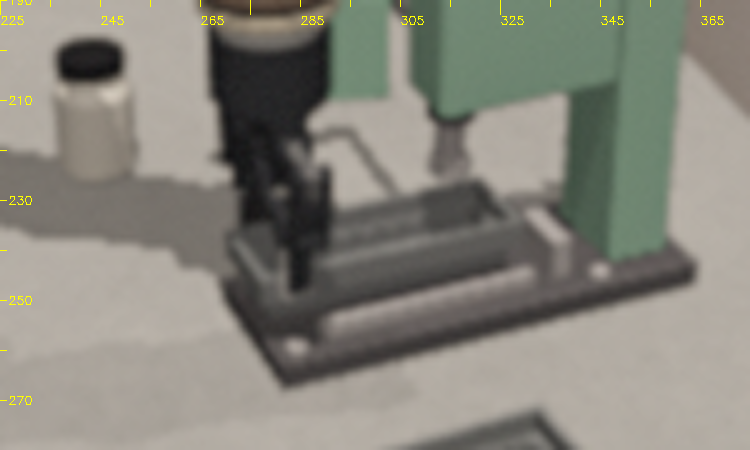

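View pics/s9.png

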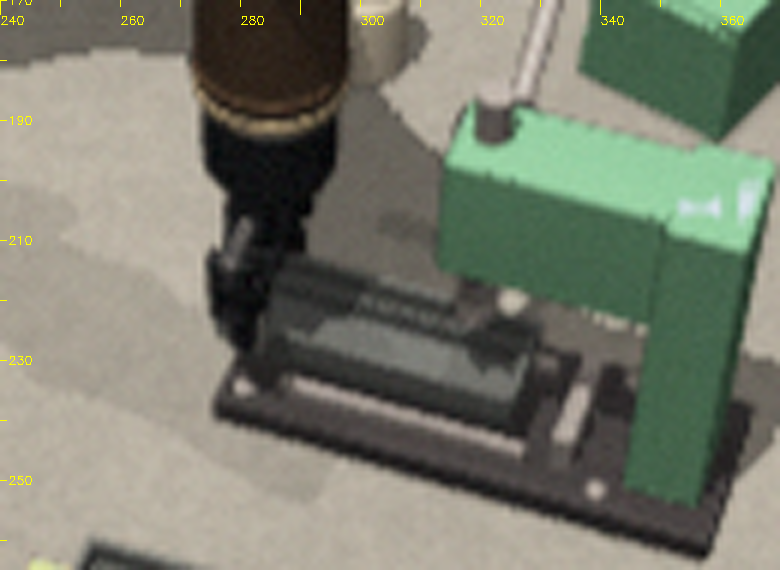

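```bash
python3 - <<'E'
from h import *
a=cv2.imread('pics/w9.png')
a2=np.clip(a.astype(float)*1.6,0,255).astype(np.uint8)
crop(a2,185,195,110,60,7,'pics/w9a.png');crop(a2,290,195,110,60,7,'pics/w9b.png')
E
```

```text
(no output)
```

View pics/w9a.png

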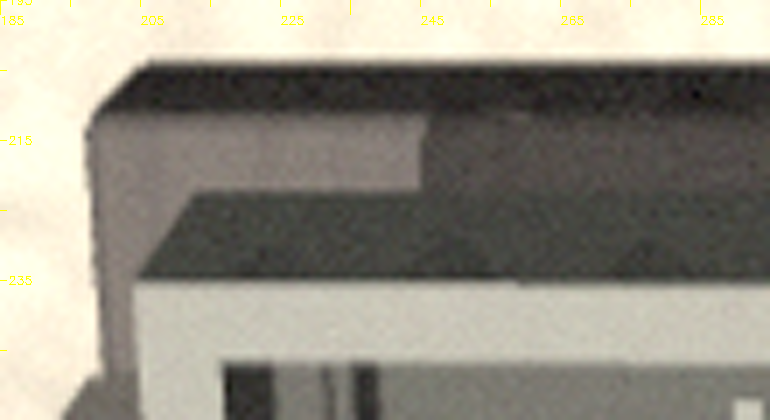

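View pics/w9b.png

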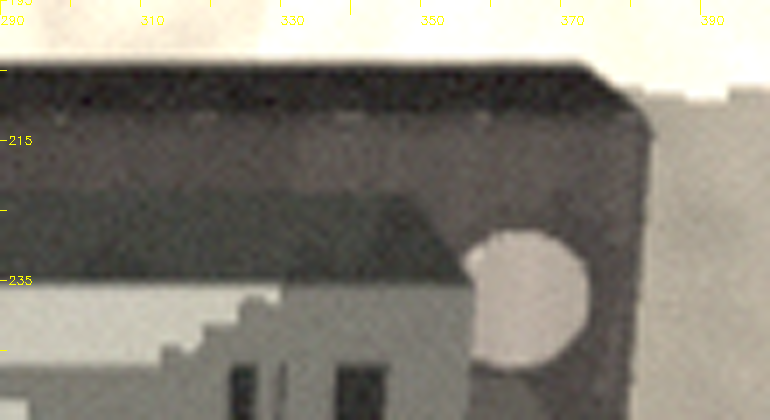

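```bash
python3 - <<'E'
from h import *
w=np.load('w9.npz');p,R=w['p'],w['R']
X=backw([(290,210.6),(197,216),(382.7,216),(198.5,240),(380.6,240)],.02,p,R)
T=(X-p)@R;print(X);print(T);print((T[1]+T[2])/2,(T[3]+T[4])/2)
X=backw([(203.9,234.9),(357.2,234.9)],p[2]+.0027,p,R);T=(X-p)@R;print(T)
E
```

```text
[[0.5062 0.0616 0.02  ]
 [0.5172 0.0084 0.02  ]
 [0.5016 0.1155 0.02  ]
 [0.532  0.0104 0.02  ]
 [0.5164 0.1177 0.02  ]]
[[ 0.0163  0.0048  0.0509]
 [ 0.0131 -0.0494  0.0509]
 [ 0.0131  0.0588  0.0509]
 [-0.0018 -0.0496  0.0509]
 [-0.0018  0.0588  0.0509]]
[0.0131 0.0047 0.0509] [-0.0018  0.0046  0.0509]
[[ 0.0209 -0.0323 -0.0027]
 [ 0.0209  0.0308 -0.0027]]
```

send_rows(
  moves=[
    {"dx": -0.006,"dy": 0.0025,"dz": 0,"ax": 0,"ay": 0,"az": 0,"gripper": 0},
    {"dx": -0.006,"dy": 0.0025,"dz": 0,"ax": 0,"ay": 0,"az": 0,"gripper": 0},
    {"dx": -0.006,"dy": 0,"dz": 0,"ax": 0,"ay": 0,"az": 0,"gripper": 0},
    {"dx": 0,"dy": 0,"dz": 0,"ax": 0,"ay": 0,"az": 0,"gripper": 0},
    {"dx": 0,"dy": 0,"dz": 0,"ax": 0,"ay": 0,"az": 0,"gripper": 0},
  ],
)

```text
clock: 10.0
position: [0.5413, 0.0669, 0.0707]
ee_rot: [-0.072, 0.997, -0.0, -0.0]
ft_force: [0.4, 0.2, -0.3]
finger_gap: 0.0625
```

```bash
python3 -c "
from h import *
info(); s,p,R=st()
a=ctrl.camera('side');b=ctrl.camera('scene')
crop(a,225,190,150,90,5,'pics/d10.png');crop(b,240,170,130,95,6,'pics/s10.png')
C=np.array([.616,.0725]);
d=p[:2]-C;c,s=np.cos(Y),np.sin(Y);print(c*d[0]+s*d[1],-s*d[0]+c*d[1])"
```

```text
t 10.0 p [0.5413 0.0669 0.0707] yaw(press x) 0.1445 tilt [-0.0001 -0.0002] gap 0.0625 F [ 0.4479  0.2035 -0.2718] q [-0.5169  0.5483  0.4124  1.9774 -0.3373  0.6824  1.8215]
-0.07474312774869508 0.00527701352232463
```

View pics/d10.png

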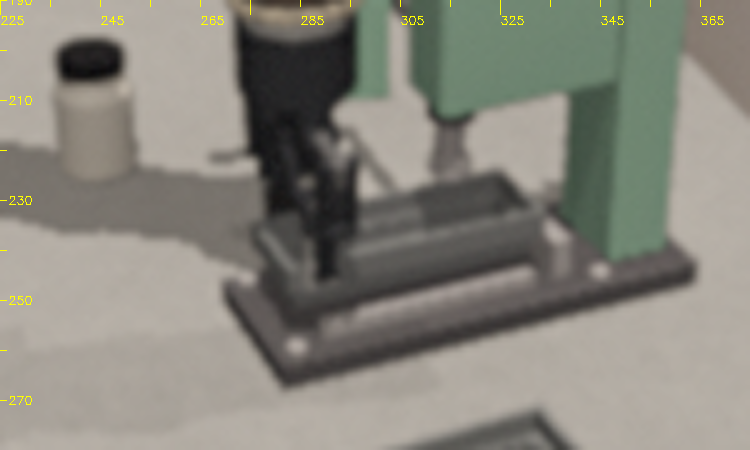

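View pics/s10.png

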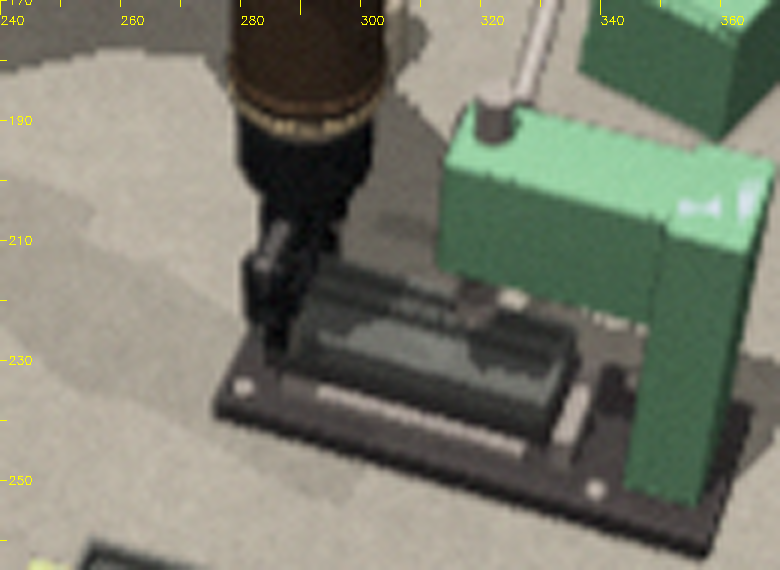

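send_rows(
  moves=[
    {"dx": 0,"dy": 0,"dz": 0.004,"ax": 0,"ay": 0,"az": 0,"gripper": 0},
    {"dx": 0,"dy": 0,"dz": 0.004,"ax": 0,"ay": 0,"az": 0,"gripper": 0},
    {"dx": 0,"dy": 0,"dz": 0.004,"ax": 0,"ay": 0,"az": 0,"gripper": 0},
    {"dx": 0,"dy": 0,"dz": 0,"ax": 0,"ay": 0,"az": 0,"gripper": 0},
  ],
)

```text
clock: 10.5
position: [0.5407, 0.0669, 0.0581]
ee_rot: [-0.072, 0.997, -0.0, -0.001]
ft_force: [-0.3, -0.9, -1.4]
finger_gap: 0.0626
```

```bash
python3 -c "
from h import *
info(); s,p,R=st(); print(s['torque'])
a=ctrl.camera('wrist');cv2.imwrite('pics/w11.png',a);np.savez('w11.npz',p=p,R=R)
a=ctrl.camera('side');b=ctrl.camera('scene')
crop(a,225,190,150,90,5,'pics/d11.png');crop(b,240,170,130,95,6,'pics/s11.png')"
```

```text
t 10.5 p [0.5407 0.0669 0.0581] yaw(press x) 0.1445 tilt [-0.0012 -0.0002] gap 0.0626 F [-0.3467 -0.8774 -1.3811] q [-0.5074  0.5671  0.3999  1.9853 -0.3495  0.6569  1.8316]
[ 0.0302  0.1243 -0.0684]
```

View pics/d11.png

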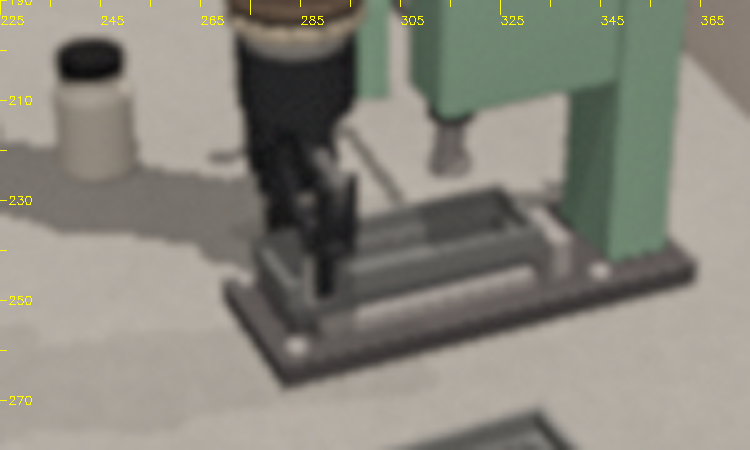

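View pics/s11.png

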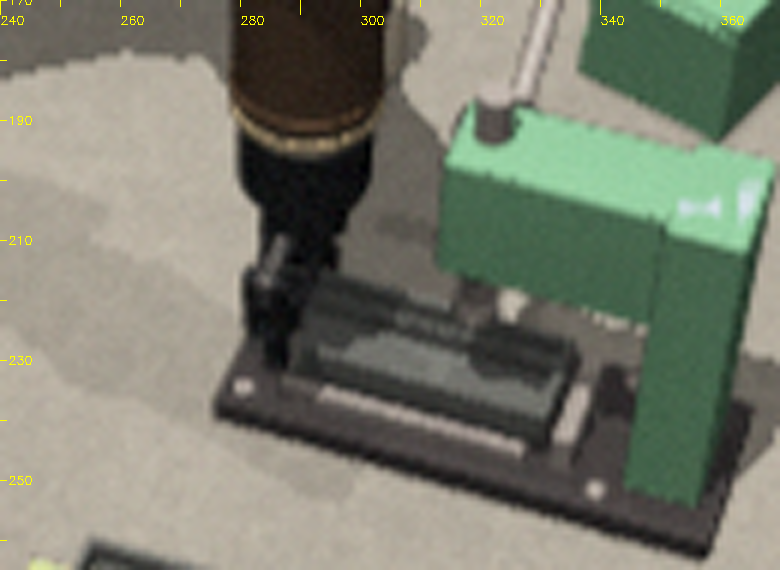

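View pics/w11.png

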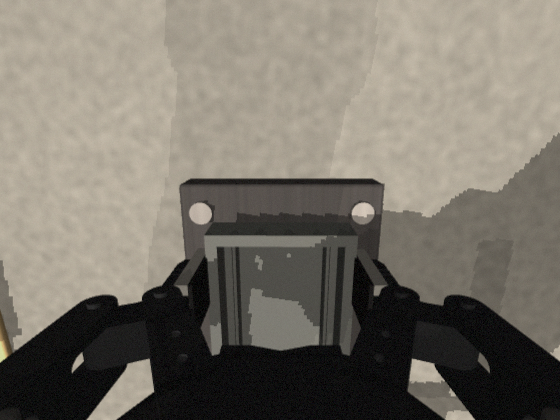

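The plate is now symmetric about the tray: the screws are at columns 200 and 362, and the tray is centred at 281. I'll keep lowering.

send_rows(
  moves=[
    {"dx": 0,"dy": 0,"dz": 0.002,"ax": 0,"ay": 0,"az": 0,"gripper": 0},
    {"dx": 0,"dy": 0,"dz": 0.0015,"ax": 0,"ay": 0,"az": 0,"gripper": 0},
    {"dx": 0,"dy": 0,"dz": 0.001,"ax": 0,"ay": 0,"az": 0,"gripper": 0},
    {"dx": 0,"dy": 0,"dz": 0,"ax": 0,"ay": 0,"az": 0,"gripper": 0},
  ],
)

```text
clock: 11.05
position: [0.5411, 0.067, 0.0541]
ee_rot: [-0.072, 0.997, 0.0, -0.0]
ft_force: [-0.1, -0.2, -1.5]
finger_gap: 0.0625
```

```bash
python3 -c "
from h import *
info(); s,p,R=st(); print(s['torque'])"
```

```text
t 11.05 p [0.5411 0.067  0.0541] yaw(press x) 0.1445 tilt [-0.0002 -0.    ] gap 0.0625 F [-0.1345 -0.1936 -1.4559] q [-0.5041  0.5732  0.3957  1.9872 -0.3538  0.6479  1.8352]
[0.0112 0.0804 0.0286]
```

send_rows(
  moves=[
    {"dx": -0.002,"dy": 0,"dz": 0,"ax": 0,"ay": 0,"az": 0,"gripper": 0},
    {"dx": -0.002,"dy": 0,"dz": 0,"ax": 0,"ay": 0,"az": 0,"gripper": 0},
    {"dx": -0.001,"dy": 0,"dz": 0,"ax": 0,"ay": 0,"az": 0,"gripper": 0},
    {"dx": 0,"dy": 0,"dz": 0,"ax": 0,"ay": 0,"az": 0,"gripper": 0},
  ],
)

```text
clock: 11.45
position: [0.5464, 0.0677, 0.0543]
ee_rot: [-0.072, 0.997, 0.0, 0.0]
ft_force: [0.0, -0.1, -2.0]
finger_gap: 0.0625
```

send_rows(
  moves=[
    {"dx": -0.001,"dy": 0,"dz": 0,"ax": 0,"ay": 0,"az": 0,"gripper": 0},
    {"dx": 0,"dy": 0,"dz": 0,"ax": 0,"ay": 0,"az": 0,"gripper": 0},
  ],
)

```text
clock: 11.65
position: [0.5467, 0.0677, 0.0542]
ee_rot: [-0.072, 0.997, -0.0, -0.0]
ft_force: [-1.9, -0.4, -0.9]
finger_gap: 0.0626
```

send_rows(
  moves=[
    {"dx": -0.001,"dy": 0,"dz": 0,"ax": 0,"ay": 0,"az": 0,"gripper": 0},
    {"dx": 0,"dy": 0,"dz": 0,"ax": 0,"ay": 0,"az": 0,"gripper": 0},
  ],
)

```text
clock: 11.85
position: [0.5467, 0.0677, 0.0539]
ee_rot: [-0.072, 0.997, -0.0, -0.001]
ft_force: [-4.5, -1.2, -0.5]
finger_gap: 0.0626
```

Contact with the stop, at 4.5 N. I'll relax slightly, lower onto the plate, then look before letting go.

send_rows(
  moves=[
    {"dx": 0.0012,"dy": 0,"dz": 0.001,"ax": 0,"ay": 0,"az": 0,"gripper": 0},
    {"dx": 0,"dy": 0,"dz": 0.001,"ax": 0,"ay": 0,"az": 0,"gripper": 0},
    {"dx": 0,"dy": 0,"dz": 0,"ax": 0,"ay": 0,"az": 0,"gripper": 0},
  ],
)

```text
clock: 12.15
position: [0.5467, 0.0678, 0.0521]
ee_rot: [-0.072, 0.997, 0.0, -0.0]
ft_force: [-3.5, -0.5, -0.8]
finger_gap: 0.0623
```

```bash
python3 -c "
from h import *
info(); s,p,R=st(); print(s['torque'])
a=ctrl.camera('side');b=ctrl.camera('scene')
crop(a,225,190,150,90,5,'pics/d12.png');crop(b,240,170,130,95,6,'pics/s12.png')"
```

```text
t 12.15 p [0.5467 0.0678 0.0521] yaw(press x) 0.1445 tilt [-0.0005 -0.    ] gap 0.0623 F [-3.4739 -0.494  -0.8384] q [-0.5006  0.5831  0.394   1.9741 -0.356   0.6519  1.8362]
[-0.1645  0.7158  0.049 ]
```

View pics/d12.png

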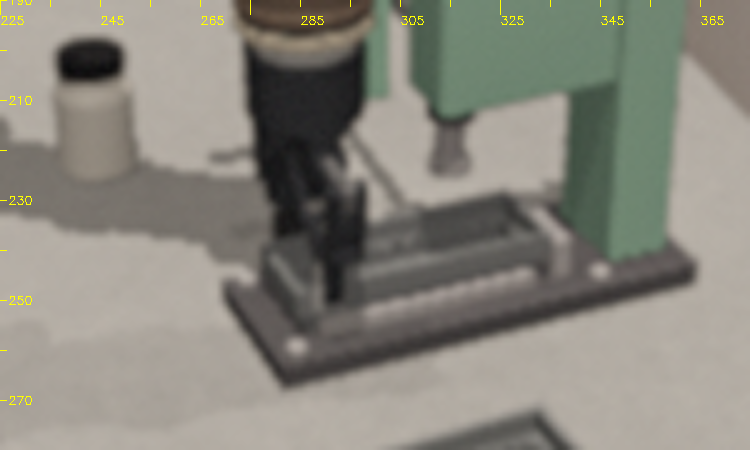

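View pics/s12.png

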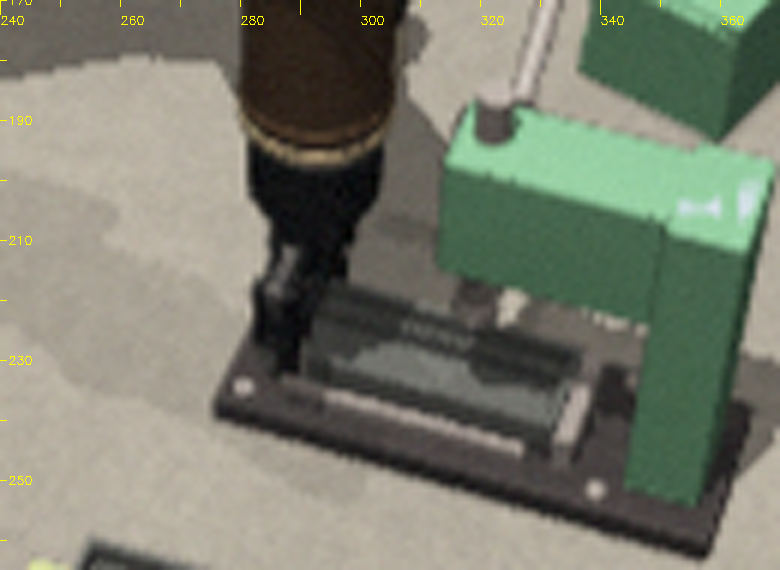

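send_rows(
  moves=[
    {"dx": 0.0003,"dy": 0,"dz": 0.001,"ax": 0,"ay": 0,"az": 0,"gripper": 0},
    {"dx": 0,"dy": 0,"dz": 0,"ax": 0,"ay": 0,"az": 0,"gripper": 0},
  ],
)

```text
clock: 12.45
position: [0.5466, 0.0677, 0.0515]
ee_rot: [-0.072, 0.997, 0.0, 0.0]
ft_force: [-3.9, -1.1, 1.8]
finger_gap: 0.0625
```

send_rows(
  moves=[
    {"dx": 0,"dy": 0,"dz": 0,"ax": 0,"ay": 0,"az": 0,"gripper": 1},
    {"dx": 0,"dy": 0,"dz": 0,"ax": 0,"ay": 0,"az": 0,"gripper": 1},
    {"dx": 0,"dy": 0,"dz": 0,"ax": 0,"ay": 0,"az": 0,"gripper": 1},
    {"dx": 0,"dy": 0,"dz": 0,"ax": 0,"ay": 0,"az": 0,"gripper": 1},
  ],
)

```text
clock: 12.85
position: [0.5471, 0.0678, 0.0514]
ee_rot: [-0.072, 0.997, 0.0, 0.0]
ft_force: [-0.6, -0.5, -0.3]
finger_gap: 0.0856
```

```bash
python3 -c "
from h import *
info(); s,p,R=st(); print(s['torque'])
a=ctrl.camera('wrist');cv2.imwrite('pics/w13.png',a);np.savez('w13.npz',p=p,R=R)"
```

```text
t 12.85 p [0.5471 0.0678 0.0514] yaw(press x) 0.1446 tilt [0.0008 0.0001] gap 0.0856 F [-0.5828 -0.5209 -0.2875] q [-0.5     0.5841  0.3931  1.9745 -0.3569  0.6491  1.837 ]
[ 0.0184 -0.0446 -0.0263]
```

View pics/w13.png

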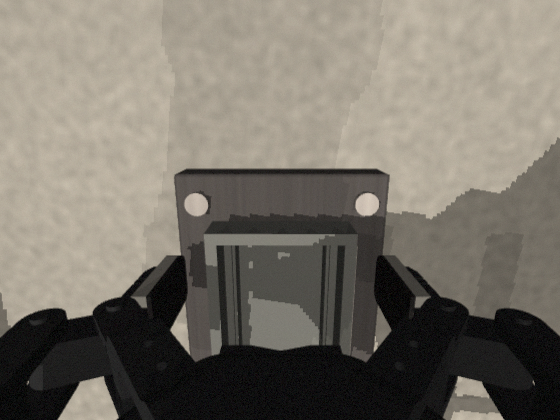

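Released. The tray sits symmetrically on the plate. I'll back out and up, then look at the handle from above.

```bash
python3 -c "
from h import *
to([.567,.230,.40])"
```

```text
tool shift to [0.567, 0.23, 0.4] : [-0.0434  0.1576 -0.3486]
```

send_rows(
  moves=[
    {"dx": 0,"dy": 0,"dz": -0.008,"ax": 0,"ay": 0,"az": 0,"gripper": 1},
    {"dx": 0.002,"dy": 0,"dz": -0.025,"ax": 0,"ay": 0,"az": 0,"gripper": 1},
    {"dx": 0.018,"dy": 0,"dz": -0.04,"ax": 0,"ay": 0,"az": 0,"gripper": 1},
    {"dx": 0.02,"dy": 0,"dz": -0.045,"ax": 0,"ay": 0,"az": 0,"gripper": 1},
    {"dx": 0.02,"dy": 0,"dz": -0.045,"ax": 0,"ay": 0,"az": 0,"gripper": 1},
    {"dx": 0,"dy": 0,"dz": -0.045,"ax": 0,"ay": 0,"az": 0,"gripper": 1},
    {"dx": 0,"dy": 0,"dz": -0.045,"ax": 0,"ay": 0,"az": 0,"gripper": 1},
    {"dx": 0,"dy": 0,"dz": -0.045,"ax": 0,"ay": 0,"az": 0,"gripper": 1},
  ],
)

```text
clock: 13.7
position: [0.4866, 0.0586, 0.352]
ee_rot: [-0.072, 0.997, 0.0, 0.001]
ft_force: [1.2, 0.4, -0.2]
finger_gap: 0.0855
```

```bash
python3 -c "
from h import *
info();to([.567,.230,.40])
b=ctrl.camera('scene');crop(b,240,170,130,95,6,'pics/s14.png');b=ctrl.camera('side');crop(b,225,190,150,90,5,'pics/d14.png');
"
```

```text
t 13.7 p [0.4866 0.0586 0.352 ] yaw(press x) 0.144 tilt [0.001  0.0008] gap 0.0855 F [ 1.1855  0.375  -0.1829] q [-0.715   0.13    0.5623  1.7587 -0.073   1.2724  1.5797]
tool shift to [0.567, 0.23, 0.4] : [-0.1042  0.1581 -0.0478]
```

View pics/s14.png

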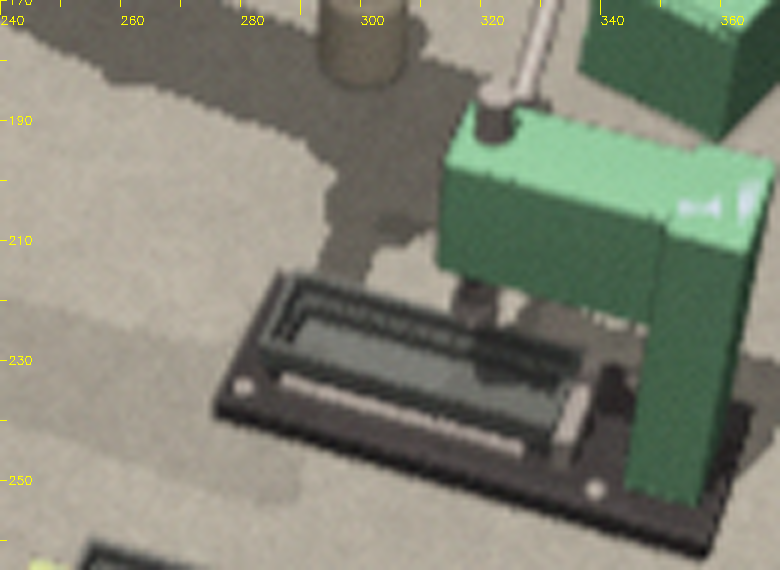

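View pics/d14.png

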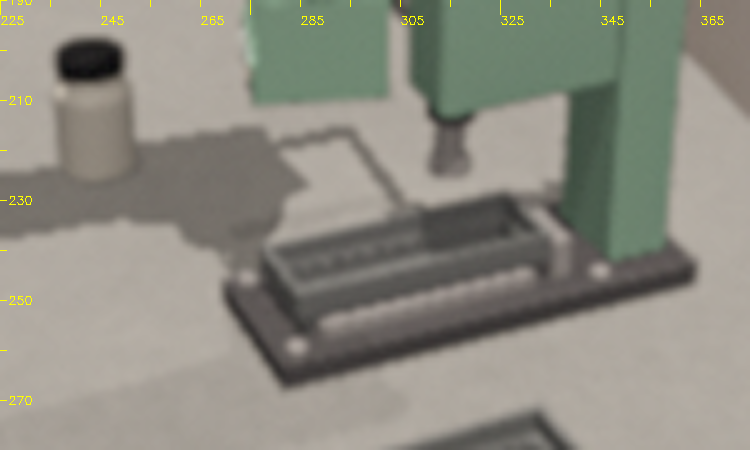

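The tray lies flat in the cradle with its far end at the stop. Now to the handle.

send_rows(
  moves=[
    {"dx": -0.012,"dy": 0.02,"dz": -0.02,"ax": 0,"ay": 0,"az": 0,"gripper": 1},
    {"dx": -0.02,"dy": 0.03,"dz": -0.02,"ax": 0,"ay": 0,"az": 0,"gripper": 1},
    {"dx": -0.024,"dy": 0.036,"dz": -0.007,"ax": 0,"ay": 0,"az": 0,"gripper": 1},
    {"dx": -0.024,"dy": 0.036,"dz": 0,"ax": 0,"ay": 0,"az": 0,"gripper": 1},
    {"dx": -0.024,"dy": 0.036,"dz": 0,"ax": 0,"ay": 0,"az": 0,"gripper": 1},
    {"dx": 0,"dy": 0,"dz": 0,"ax": 0,"ay": 0,"az": 0,"gripper": 1},
    {"dx": 0,"dy": 0,"dz": 0,"ax": 0,"ay": 0,"az": 0,"gripper": 1},
    {"dx": 0,"dy": 0,"dz": 0,"ax": 0,"ay": 0,"az": 0,"gripper": 1},
  ],
)

```text
clock: 14.6
position: [0.5674, 0.229, 0.3966]
ee_rot: [-0.071, 0.997, -0.0, 0.0]
ft_force: [0.2, -0.6, 0.1]
finger_gap: 0.0854
```

```bash
python3 -c "
from h import *
info(); s,p,R=st()
a=ctrl.camera('wrist');cv2.imwrite('pics/w15.png',a);np.savez('w15.npz',p=p,R=R)
a2=np.clip(a.astype(float)*1.6,0,255).astype(np.uint8);crop(a2,220,120,130,100,6,'pics/w15c.png')"
```

```text
t 14.6 p [0.5674 0.229  0.3966] yaw(press x) 0.1429 tilt [ 0.0002 -0.0006] gap 0.0854 F [ 0.1696 -0.5687  0.1231] q [-0.8162  0.3512  0.5095  1.3873 -0.1693  1.4465  1.4018]
```

View pics/w15.png

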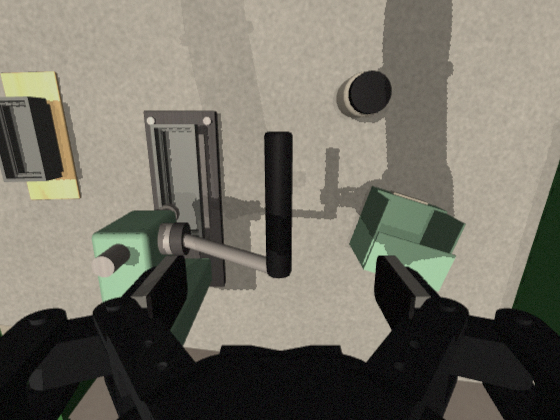

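View pics/w15c.png

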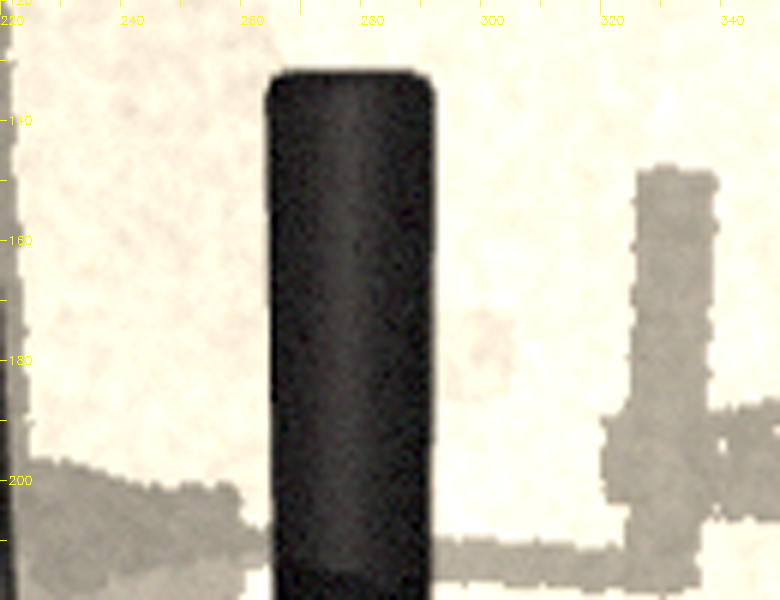

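```bash
python3 - <<'E'
from h import *
w=np.load('w15.npz');p,R=w['p'],w['R']
X=backw([(278.1,131.5),(278.1,140),(278.5,200),(278.6,276)],.275,p,R);T=(X-p)@R
print(X);print(T)
X2=backw([(264.2,140),(292,140),(265.4,200),(291.6,200)],.275,p,R);print((X2-p)@R)
E
```

```text
[[0.5092 0.218  0.275 ]
 [0.5155 0.2189 0.275 ]
 [0.5623 0.2258 0.275 ]
 [0.6291 0.2354 0.275 ]]
[[ 0.0591 -0.0026  0.1216]
 [ 0.0528 -0.0026  0.1216]
 [ 0.0054 -0.0024  0.1216]
 [-0.062  -0.0024  0.1216]]
[[ 0.0528 -0.0133  0.1216]
 [ 0.0528  0.0081  0.1216]
 [ 0.0054 -0.0129  0.1216]
 [ 0.0054  0.0082  0.1216]]
```

The handle's centre line is 2.5 mm to the −y side of the tool, and its ends are at tool x +59 and −62 mm. I'll part-close the fingers to about 12 mm so the tips form a notch on top of the bar, then follow the lever's arc while pushing down. The spring keeps the bar in contact both ways.

send_rows(
  moves=[
    {"dx": 0.005,"dy": -0.0025,"dz": 0.02,"ax": 0,"ay": 0,"az": 0,"gripper": 0.14},
    {"dx": 0.005,"dy": 0,"dz": 0.025,"ax": 0,"ay": 0,"az": 0,"gripper": 0.14},
    {"dx": 0,"dy": 0,"dz": 0.015,"ax": 0,"ay": 0,"az": 0,"gripper": 0.14},
    {"dx": 0,"dy": 0,"dz": 0.01,"ax": 0,"ay": 0,"az": 0,"gripper": 0.14},
    {"dx": 0,"dy": 0,"dz": 0.01,"ax": 0,"ay": 0,"az": 0,"gripper": 0.14},
    {"dx": 0,"dy": 0,"dz": 0,"ax": 0,"ay": 0,"az": 0,"gripper": 0.14},
    {"dx": 0,"dy": 0,"dz": 0,"ax": 0,"ay": 0,"az": 0,"gripper": 0.14},
  ],
  grip_force=60,
)

```text
clock: 15.35
position: [0.5582, 0.2264, 0.3169]
ee_rot: [-0.072, 0.997, 0.0, 0.0]
ft_force: [-0.3, -0.5, -0.1]
finger_gap: 0.0121
```

```bash
python3 -c "
from h import *
info(); s,p,R=st()
a=ctrl.camera('wrist');cv2.imwrite('pics/w16.png',a);np.savez('w16.npz',p=p,R=R)
b=ctrl.camera('side');crop(b,240,110,130,100,6,'pics/d16.png')"
```

```text
t 15.35 p [0.5582 0.2264 0.3169] yaw(press x) 0.1442 tilt [0.0006 0.0003] gap 0.0121 F [-0.2944 -0.4804 -0.0805] q [-0.82    0.3665  0.4926  1.5577 -0.1789  1.2618  1.4143]
```

View pics/w16.png

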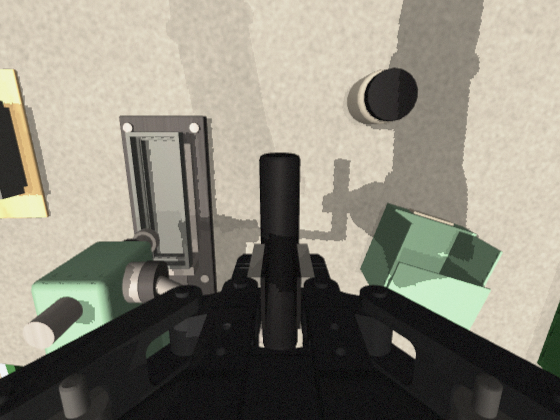

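View pics/d16.png

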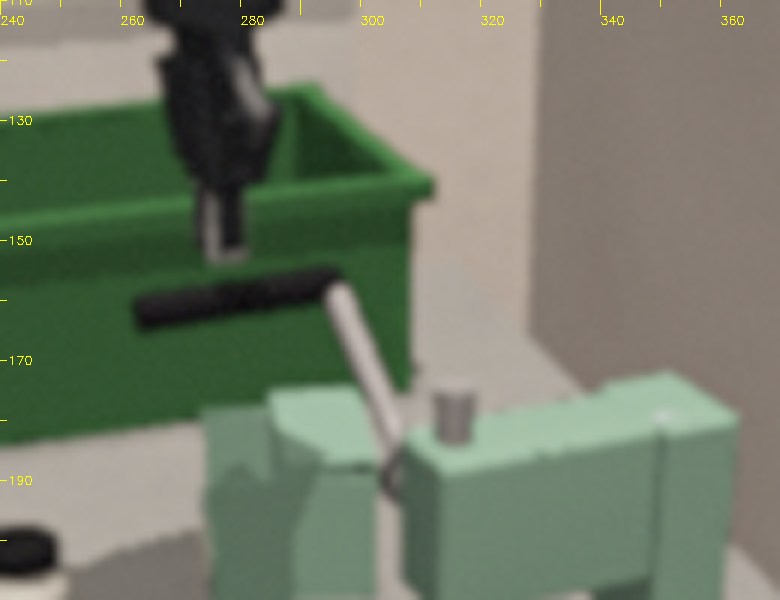

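send_rows(
  moves=[
    {"dx": 0,"dy": 0,"dz": 0.006,"ax": 0,"ay": 0,"az": 0,"gripper": 0.14},
    {"dx": 0,"dy": 0,"dz": 0.005,"ax": 0,"ay": 0,"az": 0,"gripper": 0.14},
    {"dx": 0,"dy": 0,"dz": 0.003,"ax": 0,"ay": 0,"az": 0,"gripper": 0.14},
    {"dx": 0,"dy": 0,"dz": 0,"ax": 0,"ay": 0,"az": 0,"gripper": 0.14},
  ],
)

```text
clock: 15.85
position: [0.5576, 0.2265, 0.3016]
ee_rot: [-0.072, 0.997, -0.0, -0.001]
ft_force: [-0.4, -0.9, 0.3]
finger_gap: 0.0122
```

send_rows(
  moves=[
    {"dx": 0,"dy": 0,"dz": 0.002,"ax": 0,"ay": 0,"az": 0,"gripper": 0.14},
    {"dx": 0,"dy": 0,"dz": 0,"ax": 0,"ay": 0,"az": 0,"gripper": 0.14},
  ],
)

```text
clock: 16.05
position: [0.558, 0.2266, 0.3004]
ee_rot: [-0.072, 0.997, 0.0, 0.0]
ft_force: [-0.0, -0.0, 0.8]
finger_gap: 0.0123
```

send_rows(
  moves=[
    {"dx": 0,"dy": 0,"dz": 0.002,"ax": 0,"ay": 0,"az": 0,"gripper": 0.14},
    {"dx": 0,"dy": 0,"dz": 0,"ax": 0,"ay": 0,"az": 0,"gripper": 0.14},
  ],
)

```text
clock: 16.25
position: [0.5582, 0.2268, 0.2987]
ee_rot: [-0.072, 0.997, 0.0, 0.001]
ft_force: [-0.2, 0.1, 3.9]
finger_gap: 0.0121
```

Contact came at TCP z about 0.2995, as predicted, with 3.9 N. Working out the arc rows.

```bash
python3 - <<'E'
import numpy as np
a=np.linspace(.595,-.35,17)
y=.13*np.cos(a);z=.13*np.sin(a)
for i in range(16): print(i,round(y[i+1]-y[i],4),round(z[i]-z[i+1],4))
print(z[0]-z[-1])
E
```

```text
0 0.0041 0.0065
1 0.0037 0.0067
2 0.0033 0.0069
3 0.0029 0.0071
4 0.0025 0.0073
5 0.002 0.0074
6 0.0016 0.0075
7 0.0012 0.0076
8 0.0007 0.0076
9 0.0003 0.0077
10 -0.0002 0.0077
11 -0.0006 0.0076
12 -0.0011 0.0076
13 -0.0015 0.0075
14 -0.002 0.0074
15 -0.0024 0.0073
0.11744285305404542
```

send_rows(
  moves=[
    {"dx": 0,"dy": 0.004,"dz": 0.0065,"ax": 0,"ay": 0,"az": 0,"gripper": 0.14},
    {"dx": 0,"dy": 0.0037,"dz": 0.0067,"ax": 0,"ay": 0,"az": 0,"gripper": 0.14},
    {"dx": 0,"dy": 0.0033,"dz": 0.0069,"ax": 0,"ay": 0,"az": 0,"gripper": 0.14},
    {"dx": 0,"dy": 0.0029,"dz": 0.0071,"ax": 0,"ay": 0,"az": 0,"gripper": 0.14},
    {"dx": 0,"dy": 0.0025,"dz": 0.0073,"ax": 0,"ay": 0,"az": 0,"gripper": 0.14},
    {"dx": 0,"dy": 0,"dz": 0,"ax": 0,"ay": 0,"az": 0,"gripper": 0.14},
  ],
)

```text
clock: 16.85
position: [0.5559, 0.2431, 0.2637]
ee_rot: [-0.072, 0.997, -0.0, 0.0]
ft_force: [0.9, -0.4, 5.6]
finger_gap: 0.0124
```

```bash
python3 -c "
from h import *
info(); s,p,R=st()
b=ctrl.camera('side');crop(b,240,110,130,100,6,'pics/d17.png');a=ctrl.camera('wrist');cv2.imwrite('pics/w17.png',a)"
```

```text
t 16.85 p [0.5559 0.2431 0.2637] yaw(press x) 0.145 tilt [0.0009 0.    ] gap 0.0124 F [ 0.8799 -0.411   5.5746] q [-0.8312  0.4107  0.4746  1.6275 -0.2008  1.1513  1.4074]
```

View pics/d17.png

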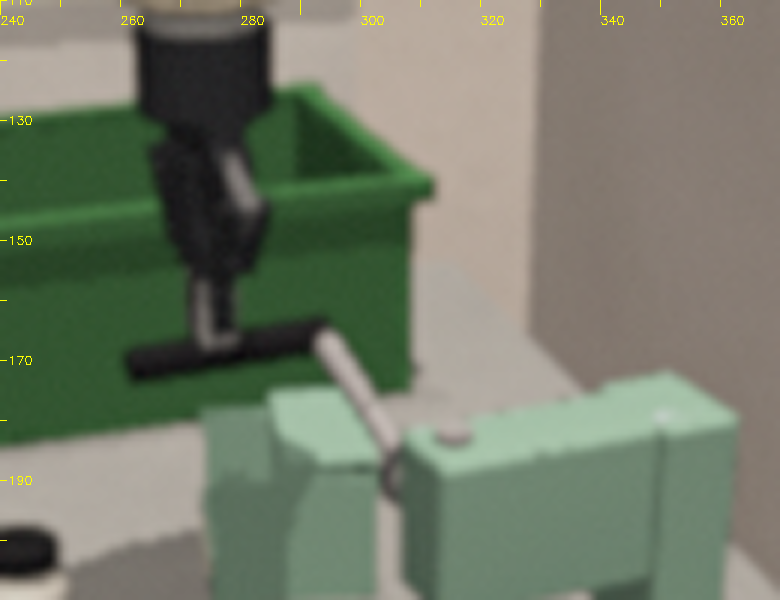

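View pics/w17.png

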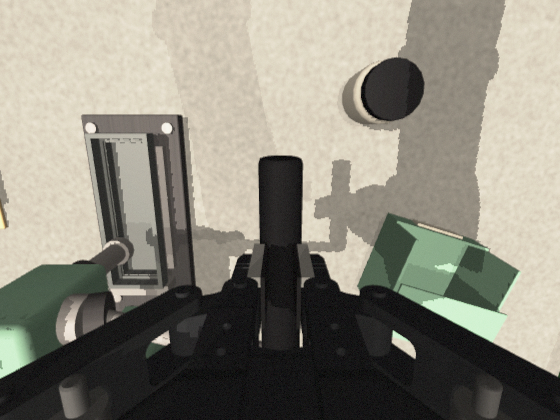

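The bar is centred in the notch (column 280) and the ram is descending. Continuing.

send_rows(
  moves=[
    {"dx": 0,"dy": 0.002,"dz": 0.0074,"ax": 0,"ay": 0,"az": 0,"gripper": 0.14},
    {"dx": 0,"dy": 0.0016,"dz": 0.0075,"ax": 0,"ay": 0,"az": 0,"gripper": 0.14},
    {"dx": 0,"dy": 0.0012,"dz": 0.0076,"ax": 0,"ay": 0,"az": 0,"gripper": 0.14},
    {"dx": 0,"dy": 0.0007,"dz": 0.0076,"ax": 0,"ay": 0,"az": 0,"gripper": 0.14},
    {"dx": 0,"dy": 0.0003,"dz": 0.0077,"ax": 0,"ay": 0,"az": 0,"gripper": 0.14},
    {"dx": 0,"dy": -0.0002,"dz": 0.0077,"ax": 0,"ay": 0,"az": 0,"gripper": 0.14},
    {"dx": 0,"dy": -0.0006,"dz": 0.0076,"ax": 0,"ay": 0,"az": 0,"gripper": 0.14},
    {"dx": 0,"dy": 0,"dz": 0,"ax": 0,"ay": 0,"az": 0,"gripper": 0.14},
  ],
)

```text
clock: 17.75
position: [0.5555, 0.2477, 0.2111]
ee_rot: [-0.072, 0.997, 0.0, 0.001]
ft_force: [0.3, 0.7, 8.3]
finger_gap: 0.0121
```

send_rows(
  moves=[
    {"dx": 0,"dy": -0.0011,"dz": 0.0076,"ax": 0,"ay": 0,"az": 0,"gripper": 0.14},
    {"dx": 0,"dy": -0.0015,"dz": 0.0075,"ax": 0,"ay": 0,"az": 0,"gripper": 0.14},
    {"dx": 0,"dy": -0.002,"dz": 0.0055,"ax": 0,"ay": 0,"az": 0,"gripper": 0.14},
    {"dx": 0,"dy": -0.0008,"dz": 0.003,"ax": 0,"ay": 0,"az": 0,"gripper": 0.14},
    {"dx": 0,"dy": 0,"dz": 0,"ax": 0,"ay": 0,"az": 0,"gripper": 0.14},
  ],
)

```text
clock: 18.25
position: [0.5564, 0.243, 0.1881]
ee_rot: [-0.072, 0.997, 0.001, 0.001]
ft_force: [-0.9, 1.6, 10.4]
finger_gap: 0.0118
```

```bash
python3 -c "
from h import *
info(); s,p,R=st()
b=ctrl.camera('side');crop(b,240,140,130,100,6,'pics/d18.png');a=ctrl.camera('wrist');cv2.imwrite('pics/w18.png',a)"
```

```text
t 18.25 p [0.5564 0.243  0.1881] yaw(press x) 0.1446 tilt [0.0018 0.0017] gap 0.0118 F [-0.9219  1.6223 10.4448] q [-0.8085  0.4796  0.4473  1.7223 -0.2417  0.9921  1.4429]
```

View pics/d18.png

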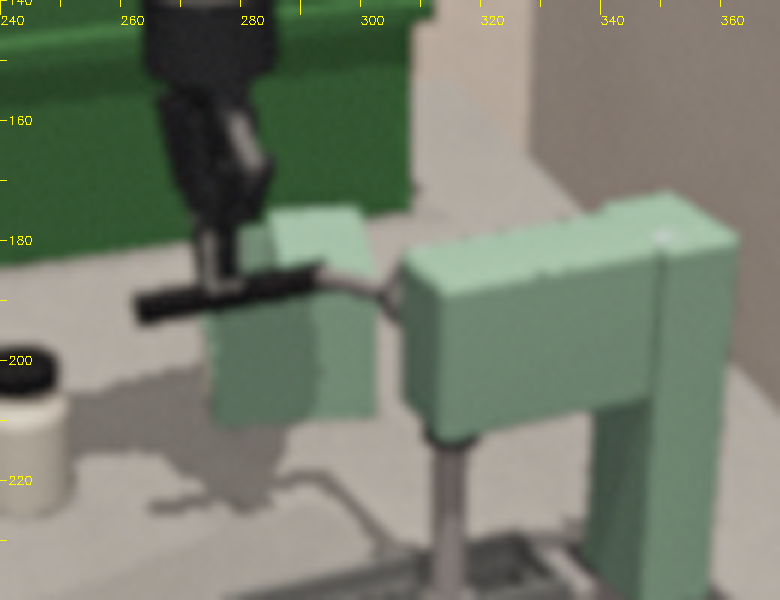

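View pics/w18.png

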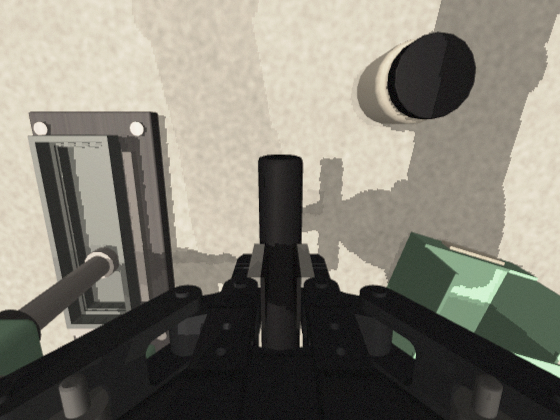

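send_rows(
  moves=[
    {"dx": 0,"dy": -0.001,"dz": 0.003,"ax": 0,"ay": 0,"az": 0,"gripper": 0.14},
    {"dx": 0,"dy": -0.0008,"dz": 0.0025,"ax": 0,"ay": 0,"az": 0,"gripper": 0.14},
    {"dx": 0,"dy": 0,"dz": 0,"ax": 0,"ay": 0,"az": 0,"gripper": 0.14},
  ],
)

```text
clock: 18.65
position: [0.5567, 0.2413, 0.1828]
ee_rot: [-0.072, 0.997, 0.001, 0.001]
ft_force: [-0.3, 1.1, 10.5]
finger_gap: 0.012
```

send_rows(
  moves=[
    {"dx": 0,"dy": -0.0005,"dz": 0.0015,"ax": 0,"ay": 0,"az": 0,"gripper": 0.14},
    {"dx": 0,"dy": 0,"dz": 0,"ax": 0,"ay": 0,"az": 0,"gripper": 0.14},
  ],
)

```text
clock: 18.85
position: [0.5567, 0.2409, 0.1815]
ee_rot: [-0.072, 0.997, 0.001, 0.001]
ft_force: [-1.1, 0.7, 10.5]
finger_gap: 0.0117
```

send_rows(
  moves=[
    {"dx": 0,"dy": 0,"dz": 0.0015,"ax": 0,"ay": 0,"az": 0,"gripper": 0.14},
    {"dx": 0,"dy": 0,"dz": 0,"ax": 0,"ay": 0,"az": 0,"gripper": 0.14},
  ],
)

```text
clock: 19.05
position: [0.5568, 0.2409, 0.1811]
ee_rot: [-0.072, 0.997, 0.001, 0.001]
ft_force: [-3.7, 0.1, 19.4]
finger_gap: 0.0119
```

send_rows(
  moves=[
    {"dx": 0,"dy": 0,"dz": 0.0008,"ax": 0,"ay": 0,"az": 0,"gripper": 0.14},
    {"dx": 0,"dy": 0,"dz": 0,"ax": 0,"ay": 0,"az": 0,"gripper": 0.14},
    {"dx": 0,"dy": 0,"dz": 0,"ax": 0,"ay": 0,"az": 0,"gripper": 0.14},
  ],
)

```text
clock: 19.35
position: [0.5569, 0.2409, 0.1808]
ee_rot: [-0.072, 0.997, 0.001, 0.001]
ft_force: [-5.4, -0.5, 24.6]
finger_gap: 0.0121
```

```bash
python3 -c "
from h import *
info(); s,p,R=st()
b=ctrl.camera('scene');crop(b,265,130,130,100,6,'pics/s19.png')
a=np.linspace(-.35,.62,26)
y=.13*np.cos(a);z=.13*np.sin(a)
for i in range(25): print(i,round(y[i+1]-y[i],4),round(z[i]-z[i+1],4))
"
```

```text
t 19.35 p [0.5569 0.2409 0.1808] yaw(press x) 0.1447 tilt [0.0027 0.0029] gap 0.0121 F [-5.3702 -0.535  24.6355] q [-0.8024  0.4859  0.4441  1.7322 -0.2469  0.975   1.4511]
0 0.0016 -0.0048
1 0.0015 -0.0048
2 0.0013 -0.0049
3 0.0011 -0.0049
4 0.0009 -0.005
5 0.0007 -0.005
6 0.0005 -0.005
7 0.0003 -0.005
8 0.0001 -0.005
9 -0.0001 -0.005
10 -0.0003 -0.005
11 -0.0005 -0.005
12 -0.0007 -0.005
13 -0.0009 -0.005
14 -0.0011 -0.0049
15 -0.0013 -0.0049
16 -0.0014 -0.0048
17 -0.0016 -0.0048
18 -0.0018 -0.0047
19 -0.002 -0.0046
20 -0.0022 -0.0046
21 -0.0023 -0.0045
22 -0.0025 -0.0044
23 -0.0027 -0.0043
24 -0.0029 -0.0042
```

View pics/s19.png

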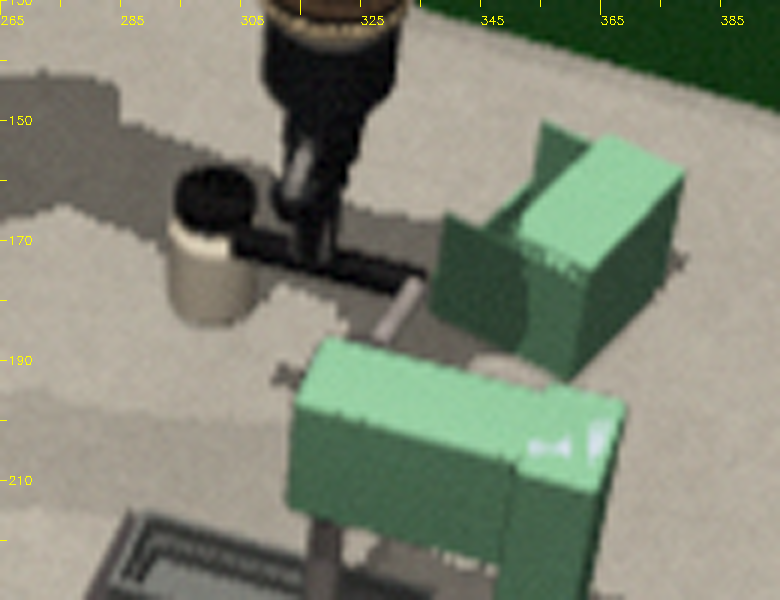

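The lever is firmly against its end stop (24.6 N). Now back up along the arc, slowly and in contact.

send_rows(
  moves=[
    {"dx": 0,"dy": 0.0003,"dz": -0.0025,"ax": 0,"ay": 0,"az": 0,"gripper": 0.14},
    {"dx": 0,"dy": 0.0012,"dz": -0.004,"ax": 0,"ay": 0,"az": 0,"gripper": 0.14},
    {"dx": 0,"dy": 0.0014,"dz": -0.0048,"ax": 0,"ay": 0,"az": 0,"gripper": 0.14},
    {"dx": 0,"dy": 0.0013,"dz": -0.0048,"ax": 0,"ay": 0,"az": 0,"gripper": 0.14},
    {"dx": 0,"dy": 0.0011,"dz": -0.005,"ax": 0,"ay": 0,"az": 0,"gripper": 0.14},
    {"dx": 0,"dy": 0.0009,"dz": -0.005,"ax": 0,"ay": 0,"az": 0,"gripper": 0.14},
    {"dx": 0,"dy": 0.0007,"dz": -0.005,"ax": 0,"ay": 0,"az": 0,"gripper": 0.14},
    {"dx": 0,"dy": 0.0005,"dz": -0.005,"ax": 0,"ay": 0,"az": 0,"gripper": 0.14},
  ],
)

```text
clock: 20.2
position: [0.5557, 0.2475, 0.2153]
ee_rot: [-0.072, 0.997, 0.0, 0.001]
ft_force: [-0.4, 0.7, 7.5]
finger_gap: 0.0121
```

send_rows(
  moves=[
    {"dx": 0,"dy": 0.0003,"dz": -0.005,"ax": 0,"ay": 0,"az": 0,"gripper": 0.14},
    {"dx": 0,"dy": 0.0001,"dz": -0.005,"ax": 0,"ay": 0,"az": 0,"gripper": 0.14},
    {"dx": 0,"dy": -0.0001,"dz": -0.005,"ax": 0,"ay": 0,"az": 0,"gripper": 0.14},
    {"dx": 0,"dy": -0.0003,"dz": -0.005,"ax": 0,"ay": 0,"az": 0,"gripper": 0.14},
    {"dx": 0,"dy": -0.0005,"dz": -0.005,"ax": 0,"ay": 0,"az": 0,"gripper": 0.14},
    {"dx": 0,"dy": -0.0007,"dz": -0.005,"ax": 0,"ay": 0,"az": 0,"gripper": 0.14},
    {"dx": 0,"dy": -0.0009,"dz": -0.005,"ax": 0,"ay": 0,"az": 0,"gripper": 0.14},
  ],
)

```text
clock: 20.9
position: [0.5558, 0.245, 0.25]
ee_rot: [-0.072, 0.997, 0.0, 0.001]
ft_force: [-0.4, -0.2, 6.1]
finger_gap: 0.0118
```

```bash
python3 -c "
from h import *
info(); s,p,R=st(); P0=np.array([.5582,.2266]); 
import math
zc=p[2]-.026-.2; al=math.asin(zc/.13); print('a',al)
# y' of handle expected vs tcp
u=np.array([-math.sin(.1447),math.cos(.1447)]); print('tcp dy from rest',(p[:2]-P0)@u,'expected',.13*math.cos(al)-.1073)
a=ctrl.camera('wrist');cv2.imwrite('pics/w20.png',a)"
```

```text
t 20.9 p [0.5558 0.245  0.25  ] yaw(press x) 0.1441 tilt [0.0015 0.0003] gap 0.0118 F [-0.4208 -0.2362  6.087 ] q [-0.8307  0.4226  0.4707  1.6452 -0.2076  1.1222  1.4095]
a 0.18558782205335875
tcp dy from rest 0.01852586324949352 expected 0.020467633888452047
```

View pics/w20.png

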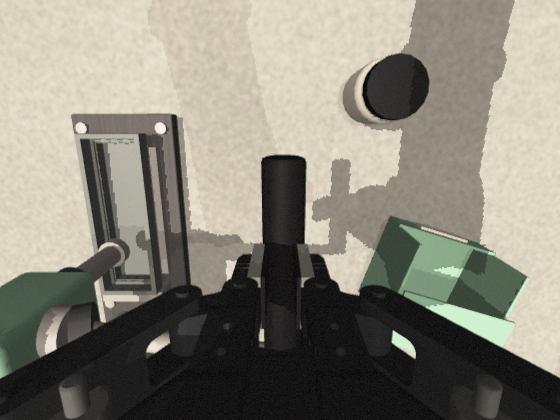

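send_rows(
  moves=[
    {"dx": 0,"dy": 0,"dz": -0.0044,"ax": 0,"ay": 0,"az": 0,"gripper": 0.14},
    {"dx": 0,"dy": 0,"dz": -0.0044,"ax": 0,"ay": 0,"az": 0,"gripper": 0.14},
    {"dx": 0,"dy": -0.0012,"dz": -0.0043,"ax": 0,"ay": 0,"az": 0,"gripper": 0.14},
    {"dx": 0,"dy": -0.0014,"dz": -0.0043,"ax": 0,"ay": 0,"az": 0,"gripper": 0.14},
    {"dx": 0,"dy": -0.0015,"dz": -0.0042,"ax": 0,"ay": 0,"az": 0,"gripper": 0.14},
    {"dx": 0,"dy": -0.0016,"dz": -0.0042,"ax": 0,"ay": 0,"az": 0,"gripper": 0.14},
    {"dx": 0,"dy": -0.0018,"dz": -0.0041,"ax": 0,"ay": 0,"az": 0,"gripper": 0.14},
    {"dx": 0,"dy": -0.0019,"dz": -0.004,"ax": 0,"ay": 0,"az": 0,"gripper": 0.14},
  ],
)

```text
clock: 21.75
position: [0.5564, 0.2357, 0.283]
ee_rot: [-0.072, 0.997, -0.0, -0.0]
ft_force: [0.7, -4.0, 3.1]
finger_gap: 0.0119
```

send_rows(
  moves=[
    {"dx": 0,"dy": -0.0021,"dz": -0.0038,"ax": 0,"ay": 0,"az": 0,"gripper": 0.14},
    {"dx": 0,"dy": -0.0022,"dz": -0.0035,"ax": 0,"ay": 0,"az": 0,"gripper": 0.14},
    {"dx": 0,"dy": -0.0018,"dz": -0.0025,"ax": 0,"ay": 0,"az": 0,"gripper": 0.14},
    {"dx": 0,"dy": 0,"dz": 0,"ax": 0,"ay": 0,"az": 0,"gripper": 0.14},
  ],
)

```text
clock: 22.15
position: [0.5573, 0.2301, 0.293]
ee_rot: [-0.072, 0.997, 0.0, 0.0]
ft_force: [-0.6, -2.7, 4.0]
finger_gap: 0.012
```

send_rows(
  moves=[
    {"dx": 0,"dy": -0.0017,"dz": -0.0022,"ax": 0,"ay": 0,"az": 0,"gripper": 0.14},
    {"dx": 0,"dy": -0.0015,"dz": -0.002,"ax": 0,"ay": 0,"az": 0,"gripper": 0.14},
    {"dx": 0,"dy": 0,"dz": 0,"ax": 0,"ay": 0,"az": 0,"gripper": 0.14},
  ],
)

```text
clock: 22.45
position: [0.5577, 0.2272, 0.2972]
ee_rot: [-0.072, 0.997, 0.0, 0.0]
ft_force: [-1.1, 0.3, 4.1]
finger_gap: 0.0126
```

send_rows(
  moves=[
    {"dx": 0,"dy": -0.0008,"dz": -0.0015,"ax": 0,"ay": 0,"az": 0,"gripper": 0.14},
    {"dx": 0,"dy": 0,"dz": 0,"ax": 0,"ay": 0,"az": 0,"gripper": 0.14},
  ],
)

```text
clock: 22.65
position: [0.5579, 0.2263, 0.2985]
ee_rot: [-0.072, 0.997, 0.0, 0.0]
ft_force: [-1.1, 0.7, 4.9]
finger_gap: 0.0118
```

send_rows(
  moves=[
    {"dx": 0,"dy": 0,"dz": -0.001,"ax": 0,"ay": 0,"az": 0,"gripper": 0.14},
    {"dx": 0,"dy": 0,"dz": 0,"ax": 0,"ay": 0,"az": 0,"gripper": 0.14},
  ],
)

```text
clock: 22.85
position: [0.558, 0.226, 0.2994]
ee_rot: [-0.072, 0.997, -0.0, 0.0]
ft_force: [-1.1, -0.8, 2.9]
finger_gap: 0.0119
```

send_rows(
  moves=[
    {"dx": 0,"dy": 0,"dz": -0.001,"ax": 0,"ay": 0,"az": 0,"gripper": 0.14},
    {"dx": 0,"dy": 0,"dz": 0,"ax": 0,"ay": 0,"az": 0,"gripper": 0.14},
  ],
)

```text
clock: 23.05
position: [0.5579, 0.226, 0.3]
ee_rot: [-0.072, 0.997, -0.0, -0.0]
ft_force: [0.7, -1.3, 0.8]
finger_gap: 0.0122
```

send_rows(
  moves=[
    {"dx": 0,"dy": 0,"dz": -0.001,"ax": 0,"ay": 0,"az": 0,"gripper": 0.14},
    {"dx": 0,"dy": 0,"dz": 0,"ax": 0,"ay": 0,"az": 0,"gripper": 0.14},
  ],
)

```text
clock: 23.25
position: [0.5578, 0.2261, 0.3011]
ee_rot: [-0.072, 0.997, -0.0, -0.0]
ft_force: [-0.3, 1.2, -0.0]
finger_gap: 0.012
```

The force fell to zero at z = 0.300, so the lever is at rest. I'll lift clear and check everything.

send_rows(
  moves=[
    {"dx": 0,"dy": 0,"dz": -0.003,"ax": 0,"ay": 0,"az": 0,"gripper": 0.14},
    {"dx": 0,"dy": 0,"dz": -0.01,"ax": 0,"ay": 0,"az": 0,"gripper": 0.14},
    {"dx": 0.005,"dy": 0,"dz": -0.025,"ax": 0,"ay": 0,"az": 0,"gripper": 0.14},
    {"dx": 0.02,"dy": 0,"dz": -0.03,"ax": 0,"ay": 0,"az": 0,"gripper": 0.14},
    {"dx": 0.03,"dy": 0,"dz": -0.03,"ax": 0,"ay": 0,"az": 0,"gripper": 0.14},
    {"dx": 0.03,"dy": 0,"dz": -0.02,"ax": 0,"ay": 0,"az": 0,"gripper": 0.14},
    {"dx": 0.02,"dy": 0,"dz": 0,"ax": 0,"ay": 0,"az": 0,"gripper": 0.14},
    {"dx": 0,"dy": 0,"dz": 0,"ax": 0,"ay": 0,"az": 0,"gripper": 0.14},
  ],
)

```text
clock: 24.05
position: [0.4525, 0.2108, 0.4214]
ee_rot: [-0.073, 0.997, 0.001, 0.001]
ft_force: [0.4, -0.0, -0.2]
finger_gap: 0.0123
```

```bash
python3 -c "
from h import *
info()
a=ctrl.camera('side');b=ctrl.camera('scene');cv2.imwrite('pics/side21.png',a);cv2.imwrite('pics/scene21.png',b)
crop(b,265,130,130,100,6,'pics/s21a.png');crop(b,180,175,190,140,4,'pics/s21b.png')
crop(a,255,145,120,110,5,'pics/d21.png')"
```

```text
t 24.05 p [0.4525 0.2108 0.4214] yaw(press x) 0.1459 tilt [0.0014 0.003 ] gap 0.0123 F [ 0.4002 -0.0431 -0.2493] q [-0.9602  0.1157  0.4834  1.6014 -0.0562  1.4352  1.2446]
```

View pics/s21a.png

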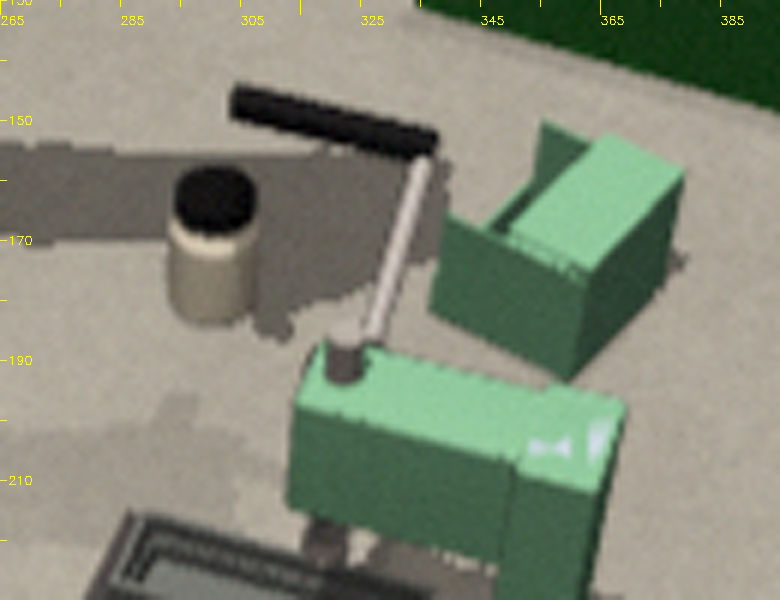

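View pics/s21b.png

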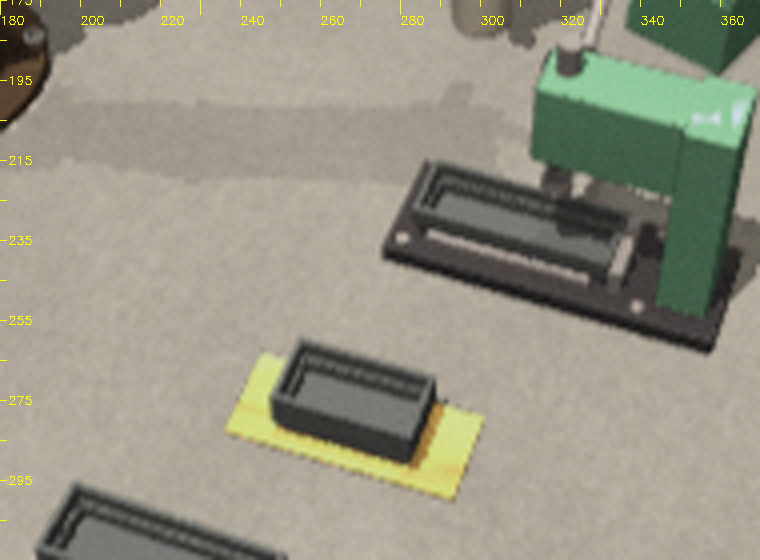

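View pics/d21.png

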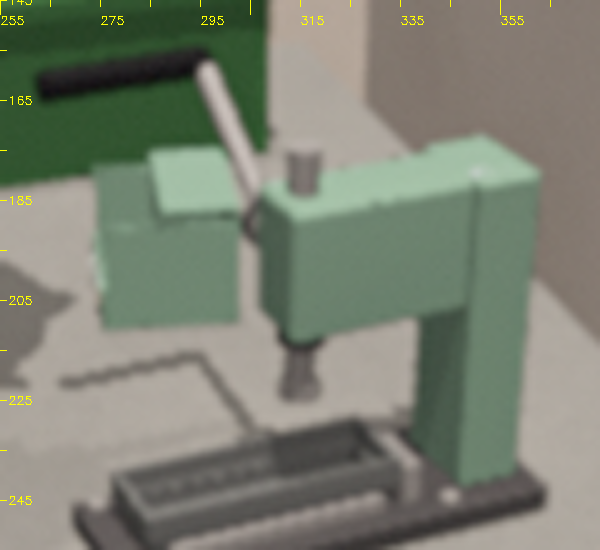

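View pics/side21.png

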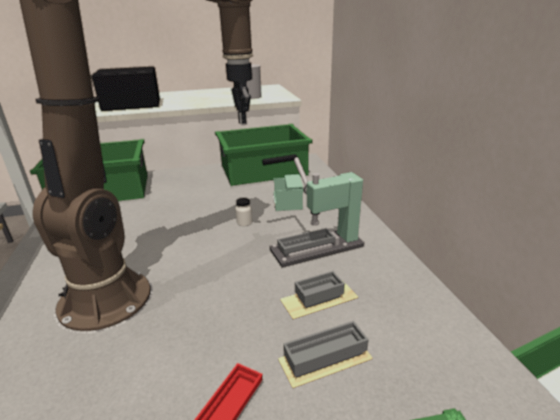

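The handle and ram are back at their starting pixels. The tray is flat at the stop, and the stack, short trays, bin and jar haven't moved. Handing in.

send_rows(
  moves=[
    {"dx": 0,"dy": 0,"dz": 0,"ax": 0,"ay": 0,"az": 0,"gripper": 0.14},
    {"dx": 0,"dy": 0,"dz": 0,"ax": 0,"ay": 0,"az": 0,"gripper": 0.14},
  ],
)

```text
clock: 24.35
position: [0.4546, 0.2108, 0.4189]
ee_rot: [-0.072, 0.997, -0.0, -0.0]
ft_force: [0.1, -0.6, -0.3]
finger_gap: 0.0122
```

```bash
python3 -c "
from h import *
info(); print(ctrl.job_done())"
```

```text
t 24.35 p [0.4546 0.2108 0.4189] yaw(press x) 0.1438 tilt [-0.0004 -0.0009] gap 0.0122 F [ 0.0848 -0.6061 -0.3456] q [-0.9577  0.1227  0.4843  1.6    -0.0569  1.4338  1.2459]
the job is handed in; nothing more can be done
None
```

I took only the top tray off the stack, slid it into the cradle until it touched the stop (4.5 N), lowered it flat and let go. With the fingertips resting on the bar I then pushed the lever down to its end (force rose from 10.5 to 24.6 N). I brought it back up in about 3 s with the tips following the bar. The contact force fell to zero at the rest height, and I lifted clear. I handed in at 24.35 s.

**Last checks:**
- **Press:** the handle and ram are back at their starting pixels, and the tray lies flat between the rails at the stop.
- **Other objects:** the two long trays left in the stack, the short trays, the bin, the jar and the red tray look undisturbed.
- **Robot:** it touches nothing.

**Disagreements:**
- The cameras differed by up to about 5 mm on the cradle's sideways position. I trusted the wrist view, and the tray then went in without touching a rail.
- The last joint came within about 0.07 rad of its range over the stack, but never passed it.

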